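# Mount a kinematic stage top and load the green colour reference

## Task

First lift the blue stage top by its nest and settle its three ball feet fully home in the cone, groove and flat of the fixed metal base, then let go of it. Next push the green reference block along the worktop out of its touching row until it is at least 1 cm clear of the red and yellow blocks, without lifting it or shifting those two, and only then pick it up and set it upright, fully down, in the nest of the seated stage top. Do not drop either part, and leave the red and yellow blocks, the petri dish, marker and dropper bottle where they are.

Things in the scene. Friction and masses are not known exactly. Their poses are not given: they have to be found in the camera images.
- stage_top: Loose blue rounded-triangle plate, 72 mm along x (-29 to +43), 78 mm along y, 0.35 kg, on three steel balls of 12 mm diameter. Origin level with the balls' undersides, under the nest's centre; +x points to the pointed end, z up. Ball centres 6 mm above the origin at (x, y) = (32, 0), (-18, 28), (-18, -28) mm. The slab runs from 15 to 23 mm above the origin.
- top_nest (a point): Centre of the nest on the stage top, 29 mm above its origin, 6 mm above the slab, half-way up the nest's 12 mm high aluminium rails; axes as the stage top. Two side rails, 36 mm long along x, 5 mm thick, 34 mm apart inside, 44 mm over the outside (grip here, across y); two end rails, 22 mm long along y, 46 mm apart inside, 56 mm outside. Corners open; floor = slab top.
- base: Fixed aluminium rounded-triangle base, 10 mm thick, 80 mm along x (-33 to +47), 86 mm along y; its seats rise to 22 mm. Origin at its underside; +x points to its pointed end, with the cone. Home, the stage top's axes lie along the base's, its origin 13.5 mm (+-0.5) straight above the base's. Seat walls slope 35 degrees from vertical and draw in a ball up to about 3 mm off centre.
- seat_cone (a point): Where the ball's centre lies when home in the cone (in a square steel block at the base's pointed end): 32, 0, 19.5 mm in the base's frame.
- seat_groove (a point): Where the ball's centre lies when home in the V groove (brass walls; the groove runs towards the cone): -18, +28, 19.5 mm in the base's frame.
- seat_flat (a point): Where the ball's centre lies when home on the flat steel disc: -18, -28, 19.5 mm in the base's frame.
- foot_cone (a point): Centre of the stage top's ball foot that belongs in the cone.
- foot_groove (a point): Centre of the ball foot that belongs in the groove.
- foot_flat (a point): Centre of the ball foot that belongs on the flat.
- nest_home (a point): Where the green block's centre lies when it stands home in the nest: 43 mm above the stage top's origin, 20 mm above the nest's floor. Axes as the stage top.
- block_green: The green reference block itself (origin at the centre of its underside); see green_center.
- green_center (a point): Centre of the green-tiled grey block: 42 mm long (its x), 30 mm wide (y), 40 mm high, 0.12 kg. It stands on the worktop in a row of three, long sides touching (pitch 30.3 mm along y, long axes parallel), at any place in the row. Its ends are free; the worktop at the row's -x ends (towards robot and printer) is free for it. The nest leaves 2 mm play on every side; it fits either way round.
- red_center (a point): Centre of the red-tiled block, same size, axes and weight as the green one; stays.
- yellow_center (a point): Centre of the yellow-tiled block, same size, axes and weight; stays.
- printer: Fixed white printer between the robot and the base, 200 mm high: carry parts over it. It stands from world x = 0.21 to 0.61 m with its right side at y = -0.125 m; on its left a low paper tray (under 50 mm). Its black cord leaves the rear right corner 160 mm up and comes down to the worktop near x = 0.70, y = -0.28 m, then runs on the worktop (10 mm thick) round the row of blocks to the right.
- petri: Lidded petri dish, 62 mm across, 12 mm high, origin at its underside; stays.
- pen: Red and white marker lying on the worktop, 135 mm long, 16 mm high; stays.
- dropper_bottle: Small brown dropper bottle, 31 mm across, 70 mm high, origin at its underside; stays.
Mind the look-alikes: they are no part of the job. What is shaped like the block_green but purple is not meant.

How it is judged (in metres and radians):
On the way, in this order (a step that is already met when the one before it is completed fails the run):
1. the stage top sits home on its three seats, released (distance between foot_cone and seat_cone below 0.0025 m and distance between foot_groove and seat_groove below 0.0025 m and distance between foot_flat and seat_flat below 0.0025 m and contact force between the fingers and stage_top below 0.1 N and linear speed of stage_top below 0.01 m/s), for 0.2 s.
2. the green block stands on the worktop, clear of the red and yellow ones, the stage top still home (height (world z) of green_center below 0.023 m and angle between green_center's own z axis and vertical below 0.1 rad and (x of green_center in the frame of red_center below -0.05 m or x of green_center in the frame of red_center above 0.05 m or y of green_center in the frame of red_center below -0.038 m or y of green_center in the frame of red_center above 0.038 m) and (x of green_center in the frame of yellow_center below -0.05 m or x of green_center in the frame of yellow_center above 0.05 m or y of green_center in the frame of yellow_center below -0.038 m or y of green_center in the frame of yellow_center above 0.038 m) and distance between foot_cone and seat_cone below 0.0025 m and distance between foot_groove and seat_groove below 0.0025 m and distance between foot_flat and seat_flat below 0.0025 m), for 0.2 s.
3. the green block is home in the nest of the seated stage top (distance between green_center and nest_home below 0.0045 m and angle between green_center's own z axis and vertical below 0.06 rad and distance between foot_cone and seat_cone below 0.0025 m and distance between foot_groove and seat_groove below 0.0025 m and distance between foot_flat and seat_flat below 0.0025 m), for 0.2 s.
At the end, for the whole second after the job is handed in: Each of the three ball feet is within 2.5 mm of its home in its own seat; the green block's centre is within 4.5 mm of its home in the nest and the block within 0.06 rad of upright; both at rest and released; the red and yellow blocks are within 10 mm of where they began (all of step 3 and linear speed of each of stage_top, block_green below 0.01 m/s and distance of each of red_center, yellow_center from where it was at the start of the episode below 0.01 m); the robot touches nothing.
It fails at once if the green block is lifted while it is still beside the red or yellow block (height (world z) of green_center between 0.03 and 0.055 m and (not (x of green_center in the frame of red_center below -0.05 m or x of green_center in the frame of red_center above 0.05 m or y of green_center in the frame of red_center below -0.038 m or y of green_center in the frame of red_center above 0.038 m) or not (x of green_center in the frame of yellow_center below -0.05 m or x of green_center in the frame of yellow_center above 0.05 m or y of green_center in the frame of yellow_center below -0.038 m or y of green_center in the frame of yellow_center above 0.038 m))).
It fails at once if the red or yellow block is shifted by more than 10 mm (distance of any of red_center, yellow_center from where it was at the start of the episode above 0.01 m).
It fails at once if the petri dish, marker or dropper bottle is moved by more than 20 mm (distance of any of petri, pen, dropper_bottle from where it was at the start of the episode above 0.02 m).
It fails at once if the stage top is dropped (falls more than about 1.5 cm) (linear speed of stage_top above 0.5 m/s and contact force between the fingers and stage_top below 0.05 N).
It fails at once if the green block is dropped (falls more than about 1.5 cm) (linear speed of block_green above 0.5 m/s and contact force between the fingers and block_green below 0.05 N).
It also fails if it takes over 72 s, if anything falls off the work surface, if the arm or the gripper's body presses on something with over 40 N, if the wrist force passes 120 N, or if a joint passes its speed limit or range.

## Robot

A 6-joint arm with a two-finger parallel gripper is mounted at the origin on the work surface; the furniture and walls round the work are solid. World frame = base frame: x ahead of the robot, y to its left, z up, the work surface at z = 0. Lengths are in mm, angles in degrees, forces in N, time in s.
With the tool pointing down it reaches from about 275 to 750 mm from the base axis. Payload 10.2 kg.
Tool frame: the origin (TCP) lies at the very end of the fingers, on their centre line; the grasp point (between the pads) lies 19 mm behind it; z points along the fingers, y is the line along which they close (so a half turn about z gives the same grasp; the last joint's range is limited). The gripper opens to 85 mm and grips with 20 to 120 N. Pads are 22 mm wide; open, the fingers measure 114 mm over their backs; the gripper's body (76 mm by 85 mm) begins 54 mm behind the grasp point. The pads swing forward as they close: fully open they stand 13 mm farther back than shut.
Start: joints at [54.809, 17.928, 85.812, -0, 76.261, -12.8], TCP at [200, 485.418, 231.294] pointing down, gripper open.
Joint ranges: [-168.41, 168.41], [-55.51, 124.54], [10.69, 146.95], [-70.63, 250.63], [1, 178], [-165.06, 165.06]. Speed limits (degrees/s): [136.94, 136.94, 172.46, 180, 180, 180].

## Interface

Orientations are given as [roll, pitch, yaw] about the fixed x, y, z axes, in that order (R = Rz(yaw) Ry(pitch) Rx(roll)).
In Python, from plant import env gives the robot as it stands.
- The arm moves only by the tool play_rows, never from a script. Its argument "motion" is one flat list of numbers, 7 for each row, row after row: the shift along the tool's x, y, z in units of 50 mm (1.0 is 50 mm), then the turn, a rotation vector about the tool's x, y, z in units of 10 degrees (1.0 is 10 degrees), then the opening, from -1 (shut) to 1 (fully open). A call has 1 to 12 rows; each row shifts and turns the commanded pose from where the row before left it, along the tool's axes as they then stand; what a row does not reach is not made up. A row lasts 1/8 s, in which the tool goes at most 62.5 mm and 10.7 degrees, less where a joint would pass 70% of its speed; a pose out of reach is approached as far as the arm can. A call is refused whole if a number of a shift passes 1 or a number of a turn 1, either way. A call with a gripper value outside its range is refused whole. The fingers move at their own pace and stop on an object; "newtons" is the grip in N (left out, the last holds). Time passes only in rows, so rows that do not move let the fingers close. It gives the time, the measured TCP pose, the force, the opening and the grip force at its end, in the units of the state.
- env.observe(): the state, without advancing time (a new reading comes with each control period).
- env.capture(name): name is "scene" or "top"; returns (picture, depth): 400x640x3 uint8, red, green, blue; 400x640 float32, mm along the optical axis (not along the pixel's ray), 0 where there is no reading.
- env.camera_model(name): a dict with "intrinsics" (3x3 intrinsics, pixels), "world_from_camera" (4x4, takes a point from camera to world coordinates). Camera axes: x right, y up, looking along -z (the intrinsics and any distortion apply to the point x, -y, -z); pixel columns grow to the right and rows downward; lengths in mm; the calibration is good to about 2 mm. A picture is of the moment at which its call begins. camera_model takes no time and is no camera call.
- env.hand_in(): hands the job in; it is judged then, once.
The state is a dict: "clock": time; "joints": joint angles; "qd": joint speeds; "tau": joint torques, N m; "ee_pos": TCP position; "orientation": TCP orientation; "ft_force": force on the tool from outside, world axes, zero at the start; "wrist_torque": the same for the moment, N m; "grip_width": opening from 0.0 (shut) to 1.0 (fully open); "grip_force": force on a finger pad.
Only numpy, scipy, OpenCV 4.12 (cv2) and the standard library are available. Lean on these libraries where they do the work, as an engineer would, in place of code of your own. Each camera call takes 0.05 s, during which the arm holds its last target. There are 200 camera calls.

## Working session

There is one attempt and no reset: what is moved stays moved. The work goes in short steps, Python scripts to look and compute and a tool call to move; the robot and the scene stay as the last step left them, time stands still between calls to the robot, and variables do not carry over. Pictures are saved under pics/ and viewed, at most 12 in all, crops included, and the job is handed in when it is done.

Besides the shell and the picture viewer there is one more tool, called after "Call:" by a JSON object that holds its "api" and its "payload", one argument or row to a line. play_rows: Moves the arm, as the interface text tells. Its arguments: {"type":"object","properties":{"motion":{"type":"array"},"newtons":{"type":"number"}},"required":["motion"]}

```bash
mkdir -p pics; ls
cat > h.py <<'E'
import numpy as np, cv2
from plant import env
def snap(n):
    p,d=env.capture(n); m=env.camera_model(n)
    K=np.array(m["intrinsics"]); T=np.array(m["world_from_camera"])
    h,w=d.shape; u,v=np.meshgrid(np.arange(w),np.arange(h))
    X=(u-K[0,2])/K[0,0]*d; Y=-(v-K[1,2])/K[1,1]*d
    P=np.stack([X,Y,-d],-1)@T[:3,:3].T+T[:3,3]
    P[d==0]=np.nan
    return p,d,P,K,T
def ray(K,T,u,v,z):
    r=T[:3,:3]@np.array([(u-K[0,2])/K[0,0],-(v-K[1,2])/K[1,1],-1.])
    return T[:3,3]+r*(z-T[2,3])/r[2]
E
python3 - <<'E'
from h import *
for n in ("scene","top"):
    p,d,P,K,T=snap(n); cv2.imwrite(f"pics/{n}0.png",p[...,::-1]); np.savez(f"{n}0.npz",p=p,P=P,K=K,T=T)
    print(n,K.tolist(),T.round(2).tolist(),env.camera_model(n).keys())
print(env.observe())
E
```

```text
pics
scene [[368.93197614020585, 0.0, 320.2804531983365], [0.0, 368.93197614020585, 201.30593360739746], [0.0, 0.0, 1.0]] [[0.36, 0.78, -0.51, -52.07], [-0.93, 0.3, -0.2, -280.08], [0.0, 0.55, 0.83, 900.66], [0.0, 0.0, 0.0, 1.0]] dict_keys(['intrinsics', 'world_from_camera'])
top [[428.78962334869374, 0.0, 322.30017497442935], [0.0, 428.78962334869374, 195.67056567667697], [0.0, 0.0, 1.0]] [[-0.13, 0.97, -0.21, 222.0], [-0.99, -0.12, 0.03, -76.64], [-0.0, 0.21, 0.98, 1345.63], [0.0, 0.0, 0.0, 1.0]] dict_keys(['intrinsics', 'world_from_camera'])
{'clock': 0.1, 'joints': array([ 5.48092402e+01,  1.79562002e+01,  8.58462248e+01, -1.33870673e-04,
        7.62592548e+01, -1.28004590e+01]), 'qd': array([-0.02182839, -0.0481199 , -0.17630829,  0.06584041,  0.09781438,
        0.04179157]), 'tau': array([ 2.22207724e-03, -4.12907445e+01, -2.60139745e+01, -2.29597845e-04,
        3.09717150e-03,  4.01705984e-05]), 'ee_pos': array([199.87810711, 485.24574004, 230.81518102]), 'orientation': array([-1.79939824e+02, -1.35387723e-02,  1.57609724e+02]), 'ft_force': array([ 0.11764345, -0.28920263, -0.20555633]), 'wrist_torque': array([-0.00033482,  0.03361643, -0.00547584]), 'grip_force': 0.0, 'grip_width': 0.9976923671664655}
```

View pics/scene0.png

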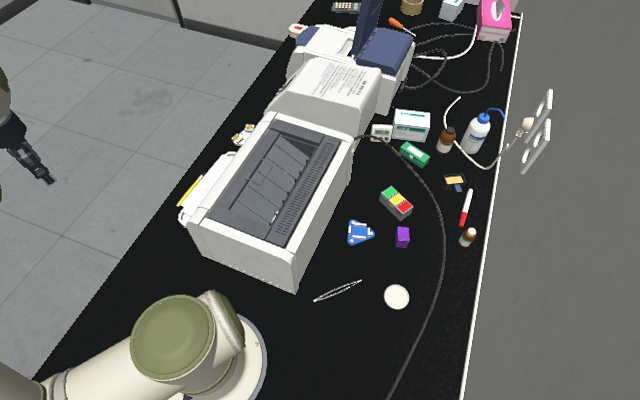

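View pics/top0.png

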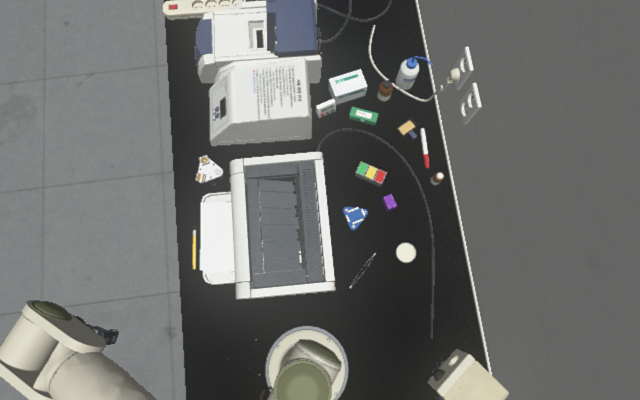

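The top view shows the blue stage at (355,216), the row of green/yellow/red blocks at (371,173), the purple decoy at (390,202), and the base at about (208,170), left of the printer. I'll zoom in on these next.

Run:
```python
from h import *
def crop(n,x0,y0,x1,y1,s):
    return cv2.resize(np.load(n+"0.npz")["p"][y0:y1,x0:x1,::-1],None,fx=s,fy=s,interpolation=cv2.INTER_CUBIC)
a=crop("top",330,150,405,235,4.66);b=crop("scene",335,170,425,255,4.66)
c=crop("top",185,145,235,190,5.0); d=crop("scene",225,115,265,150,5.0)
H=600;o=np.zeros((H,800,3),np.uint8)
for im,(x,y) in ((a,(0,0)),(b,(370,0)),(c,(0,370+30)),(d,(370,400))):
    h=min(im.shape[0],H-y);w=min(im.shape[1],800-x);o[y:y+h,x:x+w]=im[:h,:w]
cv2.imwrite("pics/crops.png",o)
for n in("top","scene"):
    z=np.load(n+"0.npz");p=z["p"];P=z["P"];K=z["K"];T=z["T"]
    hsv=cv2.cvtColor(p,cv2.COLOR_RGB2HSV)
    for c,lo,hi in (("blue",(100,120,60),(118,255,255)),("green",(45,120,60),(80,255,255)),("yellow",(20,120,100),(35,255,255)),("red",(0,150,90),(8,255,255)),("purple",(125,100,50),(150,255,255))):
        m=cv2.inRange(hsv,lo,hi);k,l,s,ce=cv2.connectedComponentsWithStats(m)
        for i in range(1,k):
            if s[i,4]>25:
                q=P[l==i];u=np.nanmedian(q,0)
                if u[0]<1000 and abs(u[2])<150: print(n,c,s[i,:5],u.round(1), "zmax",np.nanpercentile(q[:,2],95).round(1))
```

```text
top blue [407  57  10  11  83] [ 866.5 -436.3  134.2] zmax 147.3
top blue [343 207  25  23 205] [ 430.8 -203.1   21.4] zmax 25.7
top green [358 164   9  10  54] [ 575.3 -247.9   39.5] zmax 43.7
top yellow [366 167  10  11  71] [ 558.8 -272.3   40.5] zmax 44.3
top yellow [192 236   4  34 104] [380.  305.1   8.5] zmax 12.8
top red [424 155   5  13  44] [ 581.9 -460.3   12.5] zmax 17.2
top red [375 171  10  11  61] [ 542.5 -298.2   40.1] zmax 43.6
top purple [383 194  14  17 163] [ 457.4 -315.7   38.1] zmax 44.1
scene blue [478 107  27  17 176] [ 866.7 -445.3  136. ] zmax 189.3
scene blue [347 219  28  27 312] [ 433.2 -203.3   23.3] zmax 25.8
scene green [399 141  31  27 337] [ 752.7 -285.3   28.9] zmax 35.1
scene green [383 187  14  11  82] [ 577.5 -248.9   41.7] zmax 44.3
scene yellow [176 179  24  28 109] [386.2 305.3   9.2] zmax 12.2
scene yellow [390 194  14  11  92] [ 561.9 -274.1   41.6] zmax 43.9
scene red [398 201  14  12  85] [ 544.5 -300.3   42. ] zmax 44.6
scene red [459 212   8  15  83] [ 584.8 -462.1   14.9] zmax 17.5
scene purple [395 226  15  22 295] [ 453.9 -317.9   39.9] zmax 43.7
```

View pics/crops.png

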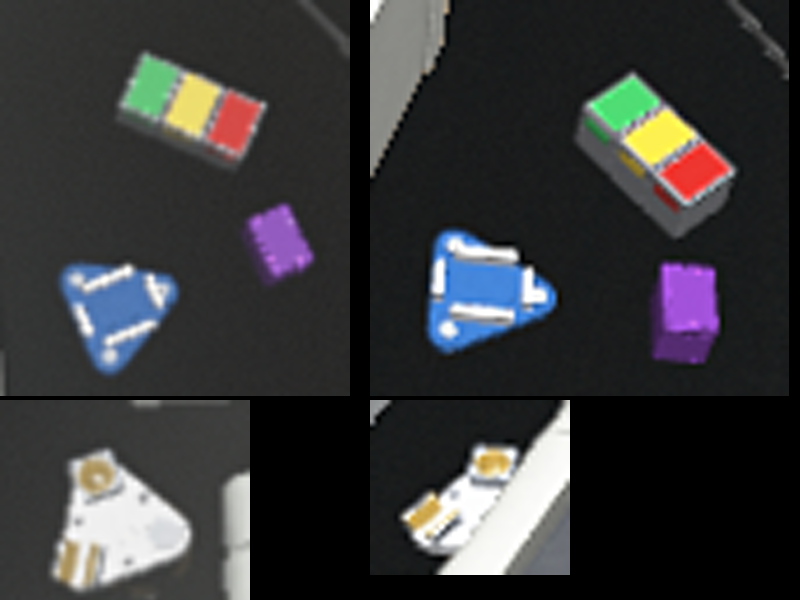

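The crops show the row in the order green (left end, +y side), yellow, red. The stage's long side rails give its +x towards the right-hand corner, and its white corner dots mark the feet. On the base, the cone is at about (204,160), the groove at (200,178) and the flat at (218,171).

Run:
```python
from h import *
S=6
def comps(n,box,cond,zs,amin=2,lab=""):
    z=np.load(n+"0.npz");K=z["K"];T=z["T"];x0,y0,x1,y1=box
    im=cv2.resize(z["p"][y0:y1,x0:x1],None,fx=S,fy=S,interpolation=cv2.INTER_CUBIC)
    hsv=cv2.cvtColor(im,cv2.COLOR_RGB2HSV)
    m=cond(hsv.astype(int)).astype(np.uint8);k,l,s,ce=cv2.connectedComponentsWithStats(m)
    for i in range(1,k):
        if s[i,4]>amin*S*S:
            u=x0+(ce[i][0]+.5)/S-.5;v=y0+(ce[i][1]+.5)/S-.5
            r=cv2.minAreaRect(np.argwhere(l==i)[:,::-1].astype(np.float32))
            R=[ray(K,T,u,v,q).round(1)[:2].tolist() for q in zs]
            # long axis direction in world
            a=np.array(cv2.boxPoints(r));e=a[1]-a[0];f=a[2]-a[1];e=e if np.hypot(*e)>np.hypot(*f) else f
            d=ray(K,T,u+e[0]/S,v+e[1]/S,zs[0])-ray(K,T,u,v,zs[0])
            print(n,lab,round(u,1),round(v,1),"A",round(s[i,4]/36,1),R,"long",round(np.hypot(d[0],d[1]),1),"dir",round(np.degrees(np.arctan2(d[1],d[0]))%180,1))
w=lambda h:(h[...,1]<90)&(h[...,2]>130)
bl=lambda h:(h[...,0]>98)&(h[...,0]<122)&(h[...,1]>110)
for n,b in(("scene",(340,212,382,252)),("top",(338,202,374,236))):
    comps(n,b,w,(23,29),1.0,"stagewhite"); comps(n,b,bl,(23,),10,"blue")
for n,b in(("scene",(376,180,418,222)),("top",(352,158,392,190))):
    for c,f in(("g",lambda h:(h[...,0]>45)&(h[...,0]<85)&(h[...,1]>110)&(h[...,2]>150)),("y",lambda h:(h[...,0]>18)&(h[...,0]<36)&(h[...,1]>110)&(h[...,2]>170)),("r",lambda h:((h[...,0]<8)|(h[...,0]>172))&(h[...,1]>130)&(h[...,2]>165))):
        comps(n,b,f,(40,),10,c)
br=lambda h:(h[...,0]>8)&(h[...,0]<32)&(h[...,1]>60)
for n,b in(("scene",(225,115,262,150)),("top",(190,148,230,190))): comps(n,b,br,(22,18),1.5,"brass")
z=np.load("top0.npz");P=z["P"];p=z["p"]
# base slab: points with z 3..30 in region
q=P[148:190,188:228].reshape(-1,3);q=q[(q[:,2]>4)&(q[:,2]<40)]
print("base pts",len(q),q.min(0),q.max(0),"p50z",np.median(q[:,2]))
# printer left profile
for X in (450,500,540,580,600):
    s=P[(abs(P[...,0]-X)<6)&(P[...,1]>60)&(P[...,1]<330)];
    print(X,[(int(y),round(float(np.nanmax(s[abs(s[:,1]-y)<5][:,2],initial=-9)),0)) for y in range(80,330,10)])
```

```text
scene stagewhite 358.4 223.9 A 55.2 [[457.2, -197.7], [453.7, -198.3]] long 42.3 dir 98.0
scene stagewhite 349.2 229.6 A 22.2 [[431.3, -179.8], [428.0, -180.5]] long 29.5 dir 17.0
scene stagewhite 369.1 231.9 A 30.7 [[444.0, -232.2], [440.6, -232.5]] long 24.7 dir 44.5
scene stagewhite 357.2 237.6 A 61.0 [[416.0, -207.6], [412.8, -208.1]] long 45.2 dir 124.3
scene blue 357.9 233.0 A 338.9 [[430.0, -205.1]] long 76.5 dir 111.3
top stagewhite 351.1 209.5 A 44.5 [[450.8, -196.0], [449.8, -195.5]] long 46.5 dir 91.2
top stagewhite 363.0 211.9 A 28.4 [[438.5, -231.9], [437.5, -231.2]] long 22.9 dir 45.6
top stagewhite 347.4 218.3 A 21.5 [[424.7, -180.6], [423.8, -180.1]] long 24.7 dir 16.5
top stagewhite 356.2 222.3 A 44.6 [[408.8, -206.1], [407.9, -205.6]] long 46.4 dir 123.5
top blue 354.4 216.1 A 226.4 [[428.6, -203.3]] long 78.2 dir 14.5
scene g 389.2 191.9 A 84.4 [[579.0, -248.4]] long 40.6 dir 148.9
scene y 396.6 198.9 A 91.4 [[563.4, -274.3]] long 40.2 dir 148.6
scene r 404.2 206.2 A 88.7 [[547.3, -300.2]] long 39.2 dir 148.7
top g 362.0 168.2 A 62.4 [[574.7, -247.2]] long 33.8 dir
[... 1602 characters left out ...]
 3.0), (290, 1.0), (300, 6.0), (310, 1.0), (320, 4.0)]
580 [(80, 201.0), (90, 202.0), (100, 200.0), (110, 201.0), (120, 198.0), (130, 194.0), (140, 184.0), (150, 160.0), (160, -9.0), (170, -9.0), (180, 5.0), (190, 6.0), (200, 4.0), (210, 3.0), (220, -1.0), (230, 5.0), (240, 2.0), (250, 0.0), (260, 1.0), (270, 4.0), (280, 1.0), (290, 5.0), (300, 2.0), (310, 5.0), (320, 2.0)]
600 [(80, 201.0), (90, 200.0), (100, 201.0), (110, 200.0), (120, 199.0), (130, 193.0), (140, 181.0), (150, -9.0), (160, -9.0), (170, -9.0), (180, 1.0), (190, 1.0), (200, 4.0), (210, 6.0), (220, 5.0), (230, 4.0), (240, -0.0), (250, 4.0), (260, 20.0), (270, 10.0), (280, 5.0), (290, 4.0), (300, 4.0), (310, 10.0), (320, 5.0)]
```

Run:
```python
from h import *
z=np.load("top0.npz");P=z["P"];K=z["K"];T=z["T"]
x0,y0,x1,y1=188,148,230,192;S=8
im=cv2.resize(z["p"][y0:y1,x0:x1],None,fx=S,fy=S,interpolation=cv2.INTER_CUBIC)
g=im.min(-1);m=(im.max(-1)>120).astype(np.uint8)
c=max(cv2.findContours(m,cv2.RETR_EXTERNAL,cv2.CHAIN_APPROX_NONE)[0],key=cv2.contourArea)
px=lambda a:((a[0]+.5)/S-.5+x0,(a[1]+.5)/S-.5+y0)
W=np.array([ray(K,T,*px(a[0]),10)[:2] for a in c])
# project on candidate base axes, centre from cone
for yaw in (10,12,14,16,18):
    r=np.radians(yaw);e=np.array([np.cos(r),np.sin(r)]);f=np.array([-e[1],e[0]])
    print(yaw,"x range",(W@e).min().round(1),(W@e).max().round(1),"y range",(W@f).min().round(1),(W@f).max().round(1))
ap=cv2.approxPolyDP(c,10,True)[:,0]
print([ray(K,T,*px(a),10)[:2].round(1).tolist() for a in ap])
# darker flat disc
print("area",cv2.contourArea(c)/S/S)
v=cv2.resize(im,None,fx=2,fy=2);v=cv2.convertScaleAbs(v,alpha=1.6,beta=-160)
cv2.imwrite("pics/base.png",v[...,::-1])
# obstacle heights around base
for X in range(560,800,20):
    s=P[(abs(P[...,0]-X)<10)];print(X,[(int(y),int(np.nanmax(s[abs(s[:,1]-y)<8][:,2],initial=-9))) for y in range(100,330,15)])
```

```text
10 x range 636.9 725.6 y range 83.3 175.7
12 x range 641.6 729.6 y range 60.4 152.8
14 x range 645.1 733.2 y range 37.3 129.7
16 x range 647.2 736.0 y range 14.0 106.4
18 x range 648.0 737.9 y range -9.2 83.0
[[692.8, 245.3], [685.8, 271.0], [670.3, 269.6], [615.1, 286.9], [600.6, 271.0], [612.7, 211.4], [624.6, 196.8], [638.7, 198.1]]
area 491.0234375
560 [(100, 201), (115, 200), (130, 198), (145, 180), (160, -9), (175, 28), (190, 27), (205, 26), (220, 26), (235, 25), (250, 26), (265, 22), (280, 6), (295, 3), (310, 2), (325, 2)]
580 [(100, 200), (115, 199), (130, 195), (145, 178), (160, -9), (175, 4), (190, 6), (205, 3), (220, 4), (235, 4), (250, 3), (265, 3), (280, 4), (295, 4), (310, 4), (325, 5)]
600 [(100, 201), (115, 199), (130, 198), (145, 178), (160, -9), (175, 4), (190, 3), (205, 5), (220, 5), (235, 7), (250, 27), (265, 20), (280, 17), (295, 3), (310, 9), (325, 4)]
620 [(100, -9), (115, -9), (130, -9), (145, -9), (160, -9), (175, 4), (190, 14), (205, 16), (220, 15), (235, 15), (250, 23), (265, 24), (280, 27), (295, 4), (310, 4), (325, 3)]
640 [(100, -9), (115, -9), (130, -9)
[... 667 characters left out ...]
180), (130, 173), (145, 161), (160, 140), (175, 118), (190, 102), (205, 80), (220, 63), (235, 4), (250, 6), (265, 5), (280, 2), (295, 3), (310, 4), (325, 3)]
740 [(100, 183), (115, 181), (130, 173), (145, 161), (160, 143), (175, 124), (190, 104), (205, 87), (220, 64), (235, 3), (250, 6), (265, 2), (280, 5), (295, 4), (310, 2), (325, 4)]
760 [(100, 183), (115, 180), (130, 173), (145, 159), (160, 145), (175, 125), (190, 104), (205, 84), (220, 54), (235, 2), (250, 5), (265, 3), (280, 4), (295, 5), (310, 4), (325, 4)]
780 [(100, 181), (115, 180), (130, 174), (145, 162), (160, 144), (175, 126), (190, 107), (205, 86), (220, 55), (235, 3), (250, 2), (265, 7), (280, 2), (295, 5), (310, 5), (325, 3)]
```

View pics/base.png

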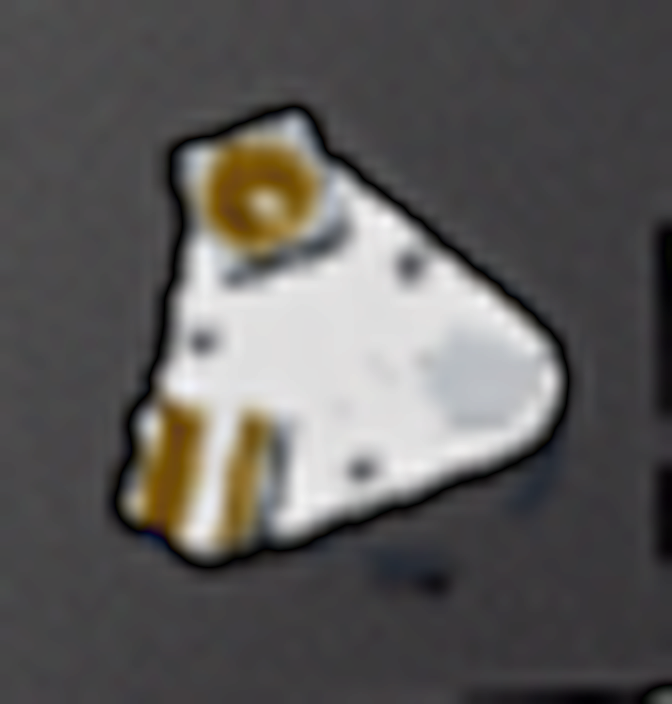

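The enlarged base picture shows the cone ring centred at about (262,198), the groove centre at (210,475) and the flat disc at (487,380), all in crop pixels at 16 per image pixel.

```bash
cat >> h.py <<'E'
def plan(tgt,yaw,n,start=None):
    """n rows from the measured (or given) pose (tool down) to tgt/yaw: prints rows of shift(50mm) + turn(10deg about tool z)"""
    if start is None:
        o=env.observe();p=np.array(o["ee_pos"]);y=o["orientation"][2]
    else: p=np.array(start[:3],float);y=start[3]
    dy=(yaw-y+180)%360-180; s=(np.array(tgt)-p)/n
    for i in range(n):
        a=np.radians(y+dy*i/n);c,t=np.cos(a),np.sin(a)
        print(np.round([(s[0]*c+s[1]*t)/50,(s[0]*t-s[1]*c)/50,-s[2]/50,0,0,-dy/n/10],3).tolist())
def st():
    o=env.observe();print({k:np.round(o[k],2).tolist() for k in("clock","ee_pos","orientation","joints","ft_force","grip_width","grip_force")})
E
python3 - <<'E'
from h import *
z=np.load("top0.npz");K=z["K"];T=z["T"]
f=lambda x,y,h:ray(K,T,188+x/16-.5,148+y/16-.5,h)[:2]
W=np.array([f(262,198,22),f(210,475,22),f(487,380,13.5)]);B=np.array([[32,0],[-18,28],[-18,-28.]])
print(W.round(1).tolist(),[np.linalg.norm(W[i]-W[i-1]).round(1) for i in range(3)])
a=W-W.mean(0);b=B-B.mean(0)
th=np.arctan2((b[:,0]*a[:,1]-b[:,1]*a[:,0]).sum(),(a*b).sum())
R=np.array([[np.cos(th),-np.sin(th)],[np.sin(th),np.cos(th)]])
o=W.mean(0)-R@B.mean(0);print(np.degrees(th),o,(W-(B@R.T+o)).round(1).tolist())
st()
print("A");plan([350,-10,270],103.5,12)
print("B");plan([432,-205,120],103.5,7,(350,-10,270,103.5))
E
```

```text
[[671.3, 251.1], [615.1, 265.3], [630.3, 210.9]] [np.float64(57.4), np.float64(57.9), np.float64(56.5)]
15.306485624764603 [640.1614009  242.77238799] [[0.2, -0.1], [-0.3, 0.3], [0.1, -0.1]]
{'clock': 0.1, 'ee_pos': [199.88, 485.25, 230.82], 'orientation': [-179.94, -0.01, 157.61], 'joints': [54.81, 17.96, 85.85, -0.0, 76.26, -12.8], 'ft_force': [0.12, -0.29, -0.21], 'grip_width': 1.0, 'grip_force': 0.0}
A
[-0.546, -0.668, -0.065, 0.0, 0.0, 0.451]
[-0.597, -0.623, -0.065, 0.0, 0.0, 0.451]
[-0.644, -0.574, -0.065, 0.0, 0.0, 0.451]
[-0.687, -0.522, -0.065, 0.0, 0.0, 0.451]
[-0.726, -0.466, -0.065, 0.0, 0.0, 0.451]
[-0.76, -0.408, -0.065, 0.0, 0.0, 0.451]
[-0.79, -0.347, -0.065, 0.0, 0.0, 0.451]
[-0.815, -0.283, -0.065, 0.0, 0.0, 0.451]
[-0.834, -0.218, -0.065, 0.0, 0.0, 0.451]
[-0.849, -0.152, -0.065, 0.0, 0.0, 0.451]
[-0.858, -0.085, -0.065, 0.0, 0.0, 0.451]
[-0.862, -0.017, -0.065, 0.0, 0.0, 0.451]
B
[-0.596, 0.098, 0.429, 0.0, 0.0, -0.0]
[-0.596, 0.098, 0.429, 0.0, 0.0, -0.0]
[-0.596, 0.098, 0.429, 0.0, 0.0, -0.0]
[-0.596, 0.098, 0.429, 0.0, 0.0, -0.0]
[-0.596, 0.098, 0.429, 0.0, 0.0, -0.0]
[-0.596, 0.098, 0.429, 0.0, 0.0, -0.0]
[-0.596, 0.098, 0.429, 0.0, 0.0, -0.0]
```

Call:
{"api": "play_rows", "payload": {
  "motion": [-0.546, -0.668, -0.065, 0, 0, 0.451, 1, -0.597, -0.623, -0.065, 0, 0, 0.451, 1, -0.644, -0.574, -0.065, 0, 0, 0.451, 1, -0.687, -0.522, -0.065, 0, 0, 0.451, 1, -0.726, -0.466, -0.065, 0, 0, 0.451, 1, -0.76, -0.408, -0.065, 0, 0, 0.451, 1, -0.79, -0.347, -0.065, 0, 0, 0.451, 1, -0.815, -0.283, -0.065, 0, 0, 0.451, 1, -0.834, -0.218, -0.065, 0, 0, 0.451, 1, -0.849, -0.152, -0.065, 0, 0, 0.451, 1, -0.858, -0.085, -0.065, 0, 0, 0.451, 1, -0.862, -0.017, -0.065, 0, 0, 0.451, 1]
}}

```text
clock: 1.6
ee_pos: [350.2, -11.3, 270.3]
orientation: [-180.0, -0.0, 103.3]
ft_force: [0.8, 0.1, 0.4]
grip_width: 1.0
grip_force: 0.0
```

Run:
```python
from h import *
st();plan([432,-205,250],103.5,5);print("dn");plan([432,-205,70],103.5,5,(432,-205,250,103.5))
```

```text
{'clock': 1.6, 'ee_pos': [350.18, -11.26, 270.3], 'orientation': [-180.0, -0.01, 103.33], 'joints': [-21.23, -6.94, 107.53, 0.01, 79.42, -34.56], 'ft_force': [0.78, 0.07, 0.35], 'grip_width': 1.0, 'grip_force': 0.0}
[-0.83, 0.14, 0.081, 0.0, 0.0, -0.003]
[-0.83, 0.139, 0.081, 0.0, 0.0, -0.003]
[-0.83, 0.139, 0.081, 0.0, 0.0, -0.003]
[-0.83, 0.138, 0.081, 0.0, 0.0, -0.003]
[-0.83, 0.138, 0.081, 0.0, 0.0, -0.003]
dn
[0.0, 0.0, 0.72, 0.0, 0.0, -0.0]
[0.0, 0.0, 0.72, 0.0, 0.0, -0.0]
[0.0, 0.0, 0.72, 0.0, 0.0, -0.0]
[0.0, 0.0, 0.72, 0.0, 0.0, -0.0]
[0.0, 0.0, 0.72, 0.0, 0.0, -0.0]
```

Call:
{"api": "play_rows", "payload": {
  "motion": [-0.83, 0.14, 0.08, 0, 0, 0, 1, -0.83, 0.14, 0.08, 0, 0, 0, 1, -0.83, 0.14, 0.08, 0, 0, 0, 1, -0.83, 0.138, 0.08, 0, 0, 0, 1, -0.83, 0.138, 0.08, 0, 0, -0.02, 1, 0, 0, 0.72, 0, 0, 0, 0.5, 0, 0, 0.72, 0, 0, 0, 0.5, 0, 0, 0.72, 0, 0, 0, 0.5, 0, 0, 0.72, 0, 0, 0, 0.5, 0, 0, 0.72, 0, 0, 0, 0.5, 0, 0, 0, 0, 0, 0, 0.5],
  "newtons": 30
}}

```text
clock: 2.98
ee_pos: [431.2, -202.6, 68.5]
orientation: [-179.8, -0.2, 103.7]
ft_force: [0.5, -0.4, 0.7]
grip_width: 0.751
grip_force: 0.0
```

Run:
```python
from h import *
st();plan([432,-205,24.5],103.5,3)
p,d,P,K,T=snap("scene")
cv2.imwrite("pics/s1.png",cv2.resize(p[170:280,310:450,::-1],None,fx=5,fy=5,interpolation=cv2.INTER_CUBIC))
```

```text
{'clock': 2.98, 'ee_pos': [431.21, -202.61, 68.53], 'orientation': [-179.82, -0.24, 103.69], 'joints': [-39.3, 23.85, 104.84, -0.0, 51.62, -52.98], 'ft_force': [0.52, -0.36, 0.65], 'grip_width': 0.75, 'grip_force': 0.0}
[-0.017, 0.001, 0.294, 0.0, 0.0, 0.006]
[-0.017, 0.001, 0.294, 0.0, 0.0, 0.006]
[-0.017, 0.001, 0.294, 0.0, 0.0, 0.006]
```

View pics/s1.png

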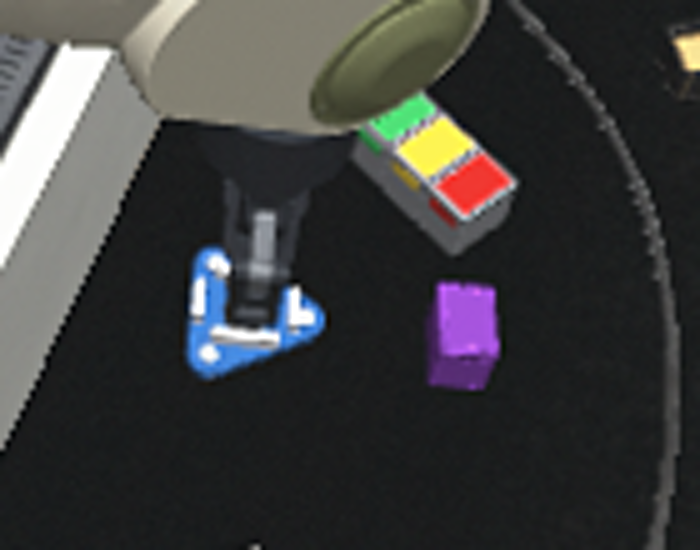

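The picture shows the gripper straddling the nest, with the near fingertip at crop (250,315) just above the near rail at (245,335). The pads are lined up, so I'll go down and grip.

Call:
{"api": "play_rows", "payload": {
  "motion": [0, 0, 0.29, 0, 0, 0, 0.45, 0, 0, 0.29, 0, 0, 0, 0.45, 0, 0, 0.25, 0, 0, 0, 0.45, 0, 0, 0, 0, 0, 0, 0.45, 0, 0, 0, 0, 0, 0, 0.45]
}}

```text
clock: 3.65
ee_pos: [432.6, -203.7, 29.0]
orientation: [180.0, 0.0, 103.7]
ft_force: [-0.3, 0.2, 0.0]
grip_width: 0.726
grip_force: 0.0
```

Run:
```python
from h import *
st();plan([432,-205,24.5],103.5,2)
```

```text
{'clock': 3.65, 'ee_pos': [432.57, -203.66, 29.0], 'orientation': [179.99, 0.02, 103.69], 'joints': [-39.29, 27.92, 106.21, 0.0, 45.84, -52.98], 'ft_force': [-0.35, 0.18, 0.01], 'grip_width': 0.73, 'grip_force': 0.0}
[-0.012, -0.009, 0.045, 0.0, 0.0, 0.01]
[-0.012, -0.009, 0.045, 0.0, 0.0, 0.01]
```

Call:
{"api": "play_rows", "payload": {
  "motion": [-0.012, -0.009, 0.045, 0, 0, 0.01, 0.45, -0.012, -0.009, 0.045, 0, 0, 0.01, 0.45, 0, 0, 0, 0, 0, 0, 0.45, 0, 0, 0, 0, 0, 0, -0.3, 0, 0, 0, 0, 0, 0, -0.3, 0, 0, 0, 0, 0, 0, -0.3, 0, 0, 0, 0, 0, 0, -0.3, 0, 0, 0, 0, 0, 0, -0.3],
  "newtons": 40
}}

```text
clock: 4.65
ee_pos: [432.0, -205.0, 24.6]
orientation: [180.0, 0.0, 103.5]
ft_force: [-0.5, 1.1, 5.2]
grip_width: 0.497
grip_force: 40.2
```

Call:
{"api": "play_rows", "payload": {
  "motion": [0, 0, -0.1, 0, 0, 0, -0.3, 0, 0, -0.3, 0, 0, 0, -0.3, 0, 0, -0.7, 0, 0, 0, -0.3, 0, 0, -0.9, 0, 0, 0, -0.3, 0, 0, -0.9, 0, 0, 0, -0.3, 0, 0, -0.9, 0, 0, 0, -0.3, 0, 0, -0.8, 0, 0, 0, -0.3, 0, 0, -0.4, 0, 0, 0, -0.3, 0, 0, 0, 0, 0, 0, -0.3],
  "newtons": 40
}}

```text
clock: 5.78
ee_pos: [431.9, -204.9, 275.7]
orientation: [179.9, 0.1, 103.5]
ft_force: [-0.8, 0.1, -4.2]
grip_width: 0.499
grip_force: 42.1
```

Run:
```python
from h import *
st();plan([500,20,275],150,9);print();plan([642.3,242.2,275],194.8,10,(500,20,275,150))
for n in("scene","top"):
    p,*_=snap(n);cv2.imwrite(f"l_{n}.png",p[...,::-1])
a=cv2.imread("l_scene.png")[120:300,270:430];b=cv2.imread("l_top.png")[150:300,300:450]
cv2.imwrite("pics/lift.png",np.hstack([cv2.resize(a,(480,540)),cv2.resize(b,(320,320))] if 0 else [cv2.resize(a,(400,450)),cv2.resize(b,(400,450))]))
```

```text
{'clock': 5.78, 'ee_pos': [431.87, -204.94, 275.75], 'orientation': [179.9, 0.13, 103.5], 'joints': [-39.47, 10.09, 89.16, -0.0, 80.59, -52.96], 'ft_force': [-0.79, 0.11, -4.24], 'grip_width': 0.5, 'grip_force': 42.06}
[0.451, 0.264, 0.002, 0.0, 0.0, -0.517]
[0.425, 0.303, 0.002, 0.0, 0.0, -0.517]
[0.396, 0.34, 0.002, 0.0, 0.0, -0.517]
[0.364, 0.375, 0.002, 0.0, 0.0, -0.517]
[0.329, 0.406, 0.002, 0.0, 0.0, -0.517]
[0.291, 0.434, 0.002, 0.0, 0.0, -0.517]
[0.25, 0.458, 0.002, 0.0, 0.0, -0.517]
[0.208, 0.479, 0.002, 0.0, 0.0, -0.517]
[0.164, 0.496, 0.002, 0.0, 0.0, -0.517]

[-0.024, 0.527, -0.0, 0.0, 0.0, -0.448]
[-0.065, 0.524, -0.0, 0.0, 0.0, -0.448]
[-0.106, 0.517, -0.0, 0.0, 0.0, -0.448]
[-0.146, 0.507, -0.0, 0.0, 0.0, -0.448]
[-0.185, 0.494, -0.0, 0.0, 0.0, -0.448]
[-0.223, 0.478, -0.0, 0.0, 0.0, -0.448]
[-0.26, 0.459, -0.0, 0.0, 0.0, -0.448]
[-0.295, 0.438, -0.0, 0.0, 0.0, -0.448]
[-0.328, 0.413, -0.0, 0.0, 0.0, -0.448]
[-0.36, 0.386, -0.0, 0.0, 0.0, -0.448]
```

View pics/lift.png

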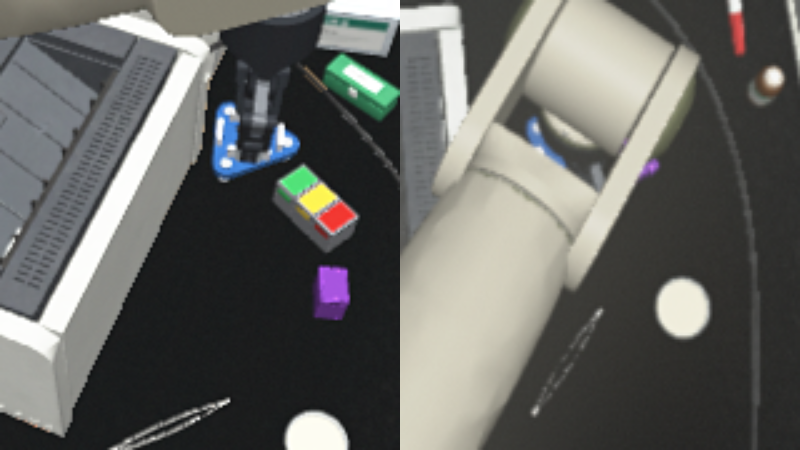

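The stage is held level above the printer height, with a −4.2 N load. I'll carry it over.

Call:
{"api": "play_rows", "payload": {
  "motion": [0.451, 0.264, 0, 0, 0, -0.517, -0.3, 0.425, 0.303, 0, 0, 0, -0.517, -0.3, 0.396, 0.34, 0, 0, 0, -0.517, -0.3, 0.364, 0.375, 0, 0, 0, -0.517, -0.3, 0.329, 0.406, 0, 0, 0, -0.517, -0.3, 0.291, 0.434, 0, 0, 0, -0.517, -0.3, 0.25, 0.458, 0, 0, 0, -0.517, -0.3, 0.208, 0.479, 0, 0, 0, -0.517, -0.3, 0.164, 0.496, 0, 0, 0, -0.517, -0.3]
}}

```text
clock: 7.0
ee_pos: [499.5, 21.0, 272.9]
orientation: [-179.9, -0.1, 150.2]
ft_force: [1.1, 0.7, -3.8]
grip_width: 0.503
grip_force: 42.0
```

Call:
{"api": "play_rows", "payload": {
  "motion": [-0.024, 0.527, 0, 0, 0, -0.45, -0.3, -0.065, 0.524, 0, 0, 0, -0.45, -0.3, -0.106, 0.517, 0, 0, 0, -0.45, -0.3, -0.146, 0.507, 0, 0, 0, -0.45, -0.3, -0.185, 0.494, 0, 0, 0, -0.45, -0.3, -0.223, 0.478, 0, 0, 0, -0.45, -0.3, -0.26, 0.459, 0, 0, 0, -0.45, -0.3, -0.295, 0.438, 0, 0, 0, -0.45, -0.3, -0.328, 0.413, 0, 0, 0, -0.45, -0.3, -0.36, 0.386, 0, 0, 0, -0.48, -0.3, 0, 0, 0, 0, 0, 0, -0.3]
}}

```text
clock: 8.38
ee_pos: [641.6, 243.7, 271.6]
orientation: [180.0, -0.2, -164.6]
ft_force: [0.0, -0.6, -2.8]
grip_width: 0.5
grip_force: 42.0
```

Run:
```python
from h import *
st();plan([642.3,242.2,62],195.3,7)
for n in("scene","top"):
    p,*_=snap(n);cv2.imwrite(f"c_{n}.png",p[...,::-1])
```

```text
{'clock': 8.38, 'ee_pos': [641.63, 243.68, 271.56], 'orientation': [179.97, -0.21, -164.57], 'joints': [11.04, 39.33, 47.06, 0.01, 93.82, -94.39], 'ft_force': [0.0, -0.56, -2.82], 'grip_width': 0.5, 'grip_force': 42.03}
[-0.001, -0.005, 0.599, 0.0, 0.0, 0.002]
[-0.001, -0.005, 0.599, 0.0, 0.0, 0.002]
[-0.001, -0.005, 0.599, 0.0, 0.0, 0.002]
[-0.001, -0.005, 0.599, 0.0, 0.0, 0.002]
[-0.001, -0.005, 0.599, 0.0, 0.0, 0.002]
[-0.001, -0.005, 0.599, 0.0, 0.0, 0.002]
[-0.001, -0.005, 0.599, 0.0, 0.0, 0.002]
```

Call:
{"api": "play_rows", "payload": {
  "motion": [0, -0.005, 0.6, 0, 0, 0, -0.3, 0, -0.005, 0.6, 0, 0, 0, -0.3, 0, -0.005, 0.6, 0, 0, 0, -0.3, 0, -0.005, 0.6, 0, 0, 0, -0.3, 0, -0.005, 0.6, 0, 0, 0, -0.3, 0, -0.005, 0.6, 0, 0, 0, -0.3, 0, 0, 0.5, 0, 0, 0, -0.3, 0, 0, 0, 0, 0, 0, -0.3]
}}

```text
clock: 9.48
ee_pos: [640.7, 240.1, 67.4]
orientation: [180.0, -0.3, -164.8]
ft_force: [0.1, -0.4, -3.5]
grip_width: 0.503
grip_force: 42.0
```

Run:
```python
from h import *
st();plan([642.3,242.2,46],195.3,2)
for n in("scene","top"):
    p,*_=snap(n);cv2.imwrite(f"d_{n}.png",p[...,::-1])
a=cv2.imread("d_scene.png")[80:180,200:310];b=cv2.imread("d_top.png")[130:220,160:260]
cv2.imwrite("pics/desc.png",np.hstack([cv2.resize(a,(400,364),interpolation=2),cv2.resize(b,(400,364),interpolation=2)]))
```

```text
{'clock': 9.48, 'ee_pos': [640.73, 240.1, 67.35], 'orientation': [179.99, -0.26, -164.76], 'joints': [10.76, 46.62, 64.59, -0.01, 69.06, -94.48], 'ft_force': [0.15, -0.45, -3.48], 'grip_width': 0.5, 'grip_force': 42.0}
[-0.021, 0.016, 0.214, 0.0, 0.0, -0.003]
[-0.021, 0.016, 0.214, 0.0, 0.0, -0.003]
```

View pics/desc.png

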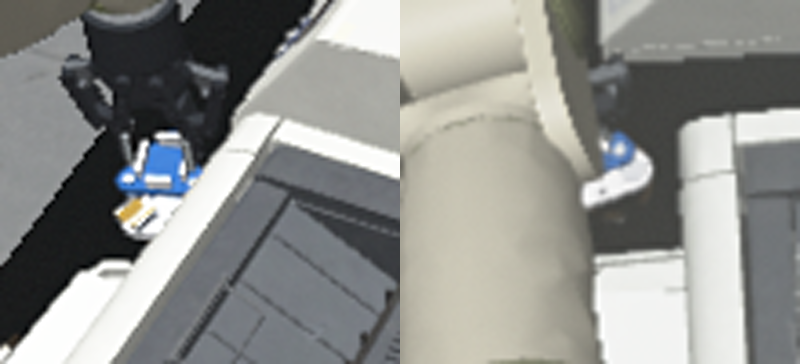

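The scene crop shows the stage upright above the base with its groove dot visible. The top crop shows only the flat-foot dot, at about (620,150). I'll check those two dots against the arm's own pose.

Run:
```python
from h import *
S=6
def dots(n,box,z):
    im0=cv2.imread(f"d_{n}.png")[...,::-1];m=env.camera_model(n);K=np.array(m["intrinsics"]);T=np.array(m["world_from_camera"])
    x0,y0,x1,y1=box
    im=cv2.resize(np.ascontiguousarray(im0[y0:y1,x0:x1]),None,fx=S,fy=S,interpolation=cv2.INTER_CUBIC)
    h=cv2.cvtColor(im,cv2.COLOR_RGB2HSV).astype(int)
    k,l,s,c=cv2.connectedComponentsWithStats(((h[...,1]<110)&(h[...,2]>135)).astype(np.uint8))
    for i in range(1,k):
        if s[i,4]>1.5*36:
            u=x0+(c[i][0]+.5)/S-.5;v=y0+(c[i][1]+.5)/S-.5
            print(n,round(u,1),round(v,1),"A",round(s[i,4]/36,1),[ray(K,T,u,v,q)[:2].round(1).tolist() for q in z])
tz=67.4-24.6
dots("top",(210,162,222,172),(tz+23,tz+29))
dots("scene",(228,112,262,134),(tz+23,tz+29))
a=np.radians(15.24);R=np.array([[np.cos(a),-np.sin(a)],[np.sin(a),np.cos(a)]])
for nm,q in(("groove",(-18,28)),("flat",(-18,-28)),("rail-x",(-25.5,0)),("rail+y",(0,19.5)),("rail-y",(0,-19.5))):print(nm,(R@q+[640.73,240.1]).round(1))
```

```text
top 215.3 167.8 A 60.1 [[626.2, 206.8], [624.3, 205.5]]
scene 246.2 117.8 A 26.4 [[672.8, 251.2], [667.6, 247.4]]
scene 233.9 117.1 A 2.0 [[661.4, 289.0], [656.3, 285.0]]
scene 237.4 124.6 A 37.5 [[636.1, 262.9], [631.2, 259.0]]
scene 256.5 128.2 A 108.7 [[644.0, 200.3], [639.0, 196.9]]
scene 242.9 129.4 A 30.0 [[623.9, 237.0], [619.0, 233.3]]
scene 235.8 133.0 A 1.6 [[602.1, 250.4], [597.4, 246.6]]
scene 243.9 133.1 A 2.3 [[611.1, 227.0], [606.4, 223.4]]
groove [616.  262.4]
flat [630.7 208.4]
rail-x [616.1 233.4]
rail+y [635.6 258.9]
rail-y [645.9 221.3]
```

Call:
{"api": "play_rows", "payload": {
  "motion": [-0.023, 0.018, 0.2, 0, 0, 0, -0.3, -0.023, 0.018, 0.2, 0, 0, 0, -0.3, 0, 0, 0, 0, 0, 0, -0.3, 0, 0, 0, 0, 0, 0, -0.3]
}}

```text
clock: 10.07
ee_pos: [643.9, 243.5, 49.4]
orientation: [-180.0, 0.0, -164.7]
ft_force: [1.3, -0.6, -3.2]
grip_width: 0.503
grip_force: 42.0
```

Run:
```python
from h import *
st();plan([642.5,242.4,40],195.3,3)
```

```text
{'clock': 10.07, 'ee_pos': [643.92, 243.47, 49.42], 'orientation': [-180.0, 0.01, -164.68], 'joints': [10.99, 48.14, 64.58, -0.0, 67.27, -94.34], 'ft_force': [1.32, -0.61, -3.2], 'grip_width': 0.5, 'grip_force': 42.0}
[0.011, -0.004, 0.063, 0.0, 0.0, 0.001]
[0.011, -0.004, 0.063, 0.0, 0.0, 0.001]
[0.011, -0.004, 0.063, 0.0, 0.0, 0.001]
```

Call:
{"api": "play_rows", "payload": {
  "motion": [0.033, -0.012, 0, 0, 0, 0, -0.3, 0, 0, 0.06, 0, 0, 0, -0.3, 0, 0, 0.06, 0, 0, 0, -0.3, 0, 0, 0.05, 0, 0, 0, -0.3, 0, 0, 0, 0, 0, 0, -0.3, 0, 0, 0, 0, 0, 0, -0.3]
}}

```text
clock: 10.82
ee_pos: [642.7, 243.1, 41.2]
orientation: [180.0, 0.1, -164.7]
ft_force: [1.0, 5.2, -0.7]
grip_width: 0.499
grip_force: 42.3
```

Call:
{"api": "play_rows", "payload": {
  "motion": [0, 0.025, 0, 0, 0, 0, -0.3, 0, 0, 0, 0, 0, 0, -0.3, 0, 0, 0.02, 0, 0, 0, -0.3, 0, 0, 0, 0, 0, 0, -0.3, 0, 0, 0, 0, 0, 0, -0.3]
}}

```text
clock: 11.45
ee_pos: [642.4, 243.7, 40.4]
orientation: [180.0, 0.1, -164.7]
ft_force: [1.6, 3.4, 5.1]
grip_width: 0.502
grip_force: 42.9
```

Call:
{"api": "play_rows", "payload": {
  "motion": [0, 0.02, 0, 0, 0, 0, -0.3, 0, 0, 0, 0, 0, 0, -0.3, 0, 0, 0.02, 0, 0, 0, -0.3, 0, 0, 0, 0, 0, 0, -0.3, 0, 0, 0, 0, 0, 0, -0.3]
}}

```text
clock: 12.08
ee_pos: [642.5, 244.2, 39.7]
orientation: [-180.0, 0.1, -164.7]
ft_force: [2.2, -0.6, 9.2]
grip_width: 0.501
grip_force: 43.2
```

```bash
python3 -c "
from h import *
st();print(env.observe()['wrist_torque'])"
```

```text
{'clock': 12.08, 'ee_pos': [642.54, 244.2, 39.74], 'orientation': [-179.96, 0.1, -164.71], 'joints': [11.08, 48.61, 65.25, -0.04, 66.03, -94.19], 'ft_force': [2.15, -0.59, 9.2], 'grip_width': 0.5, 'grip_force': 43.18}
[ 0.04821128 -0.38138033 -0.30682803]
```

Call:
{"api": "play_rows", "payload": {
  "motion": [-0.02, 0, 0, 0, 0, 0.06, -0.3, 0, 0, 0, 0, 0, 0, -0.3, 0, 0, 0.01, 0, 0, 0, -0.3, 0, 0, 0, 0, 0, 0, -0.3]
}}

```text
clock: 12.58
ee_pos: [643.2, 244.4, 39.0]
orientation: [-180.0, 0.0, -165.3]
ft_force: [1.3, -2.3, 7.6]
grip_width: 0.501
grip_force: 43.1
```

```bash
python3 -c "
from h import *
st();print(env.observe()['wrist_torque'])"
```

```text
{'clock': 12.58, 'ee_pos': [643.17, 244.36, 38.99], 'orientation': [-179.95, 0.04, -165.3], 'joints': [11.09, 48.77, 65.06, -0.05, 66.12, -93.59], 'ft_force': [1.26, -2.27, 7.56], 'grip_width': 0.5, 'grip_force': 43.13}
[-0.02613982 -0.31482698 -0.31212823]
```

Call:
{"api": "play_rows", "payload": {
  "motion": [-0.016, -0.012, 0, 0, 0, 0.04, -0.3, 0, 0, 0, 0, 0, 0, -0.3, 0, 0, 0.012, 0, 0, 0, -0.3, 0, 0, 0, 0, 0, 0, -0.3]
}}

```text
clock: 13.08
ee_pos: [643.7, 244.3, 38.5]
orientation: [-180.0, -0.0, -165.7]
ft_force: [-1.3, 0.0, 8.7]
grip_width: 0.498
grip_force: 43.3
```

```bash
python3 -c "
from h import *
st();print(env.observe()['wrist_torque'])"
```

```text
{'clock': 13.08, 'ee_pos': [643.7, 244.27, 38.49], 'orientation': [-179.99, -0.0, -165.69], 'joints': [11.06, 48.89, 64.92, -0.01, 66.2, -93.24], 'ft_force': [-1.31, 0.05, 8.74], 'grip_width': 0.5, 'grip_force': 43.32}
[ 0.16754553  0.18200906 -0.25542931]
```

Call:
{"api": "play_rows", "payload": {
  "motion": [0, 0, 0, 0, 0, 0, 0.1, 0, 0, 0, 0, 0, 0, 0.4, 0, 0, 0, 0, 0, 0, 0.4, 0, 0, 0, 0, 0, 0, 0.4, 0, 0, -0.2, 0, 0, 0, 0.4, 0, 0, -0.6, 0, 0, 0, 0.5, 0, 0, -0.8, 0, 0, 0, 0.5, 0, 0, -0.8, 0, 0, 0, 0.5, 0, 0, -0.8, 0, 0, 0, 0.5, 0, 0, -0.8, 0, 0, 0, 0.5, 0, 0, -0.7, 0, 0, 0, 0.5, 0, 0, 0, 0, 0, 0, 0.5]
}}

```text
clock: 14.58
ee_pos: [644.3, 244.6, 276.7]
orientation: [-180.0, 0.4, -165.7]
ft_force: [-0.3, 0.5, 0.1]
grip_width: 0.752
grip_force: 0.0
```

Run:
```python
from h import *
st();plan([500,150,300],195.3,4);print();plan([430,-120,300],160,9,(500,150,300,195.3))
```

```text
{'clock': 14.58, 'ee_pos': [644.28, 244.64, 276.7], 'orientation': [-179.98, 0.37, -165.68], 'joints': [11.08, 39.35, 46.29, -0.0, 93.98, -93.25], 'ft_force': [-0.28, 0.46, 0.07], 'grip_width': 0.75, 'grip_force': 0.0}
[0.816, -0.28, -0.116, 0.0, 0.0, -0.024]
[0.817, -0.277, -0.116, 0.0, 0.0, -0.024]
[0.818, -0.273, -0.116, 0.0, 0.0, -0.024]
[0.82, -0.27, -0.116, 0.0, 0.0, -0.024]

[0.308, -0.538, -0.0, 0.0, 0.0, 0.392]
[0.271, -0.558, -0.0, 0.0, 0.0, 0.392]
[0.232, -0.575, -0.0, 0.0, 0.0, 0.392]
[0.192, -0.589, -0.0, 0.0, 0.0, 0.392]
[0.151, -0.601, -0.0, 0.0, 0.0, 0.392]
[0.11, -0.61, -0.0, 0.0, 0.0, 0.392]
[0.068, -0.616, -0.0, 0.0, 0.0, 0.392]
[0.026, -0.619, -0.0, 0.0, 0.0, 0.392]
[-0.017, -0.62, -0.0, 0.0, 0.0, 0.392]
```

Run:
```python
from h import *
plan([500,120,285],160,5);print();plan([440,-120,285],85,9,(500,120,285,160))
```

```text
[0.683, -0.34, -0.033, 0.0, 0.0, 0.686]
[0.637, -0.419, -0.033, 0.0, 0.0, 0.686]
[0.582, -0.493, -0.033, 0.0, 0.0, 0.686]
[0.519, -0.559, -0.033, 0.0, 0.0, 0.686]
[0.449, -0.617, -0.033, 0.0, 0.0, 0.686]

[-0.057, -0.547, -0.0, 0.0, 0.0, 0.833]
[-0.136, -0.533, -0.0, 0.0, 0.0, 0.833]
[-0.212, -0.507, -0.0, 0.0, 0.0, 0.833]
[-0.283, -0.471, -0.0, 0.0, 0.0, 0.833]
[-0.348, -0.425, -0.0, 0.0, 0.0, 0.833]
[-0.406, -0.37, -0.0, 0.0, 0.0, 0.833]
[-0.456, -0.308, -0.0, 0.0, 0.0, 0.833]
[-0.495, -0.238, -0.0, 0.0, 0.0, 0.833]
[-0.525, -0.164, -0.0, 0.0, 0.0, 0.833]
```

Call:
{"api": "play_rows", "payload": {
  "motion": [0.683, -0.34, -0.033, 0, 0, 0.686, 0.5, 0.637, -0.419, -0.033, 0, 0, 0.686, 0.5, 0.582, -0.493, -0.033, 0, 0, 0.686, 0.5, 0.519, -0.559, -0.033, 0, 0, 0.686, 0.5, 0.449, -0.617, -0.033, 0, 0, 0.686, 0.5]
}}

```text
clock: 15.2
ee_pos: [497.9, 119.0, 280.4]
orientation: [-180.0, -0.0, 159.8]
ft_force: [0.7, -1.0, -0.7]
grip_width: 0.752
grip_force: 0.0
```

Call:
{"api": "play_rows", "payload": {
  "motion": [-0.057, -0.547, 0, 0, 0, 0.833, 0.5, -0.136, -0.533, 0, 0, 0, 0.833, 0.5, -0.212, -0.507, 0, 0, 0, 0.833, 0.5, -0.283, -0.471, 0, 0, 0, 0.833, 0.5, -0.348, -0.425, 0, 0, 0, 0.833, 0.5, -0.406, -0.37, 0, 0, 0, 0.833, 0.5, -0.456, -0.308, 0, 0, 0, 0.833, 0.5, -0.495, -0.238, 0, 0, 0, 0.833, 0.5, -0.525, -0.164, 0, 0, 0, 0.833, 0.5, 0, 0, 0, 0, 0, 0, 0.5]
}}

```text
clock: 16.45
ee_pos: [439.0, -121.1, 280.4]
orientation: [-179.9, -0.0, 84.9]
ft_force: [0.3, -0.1, 1.2]
grip_width: 0.751
grip_force: 0.0
```

Run:
```python
from h import *
st();plan([576.9,-247.8,160],58.5,6)
S=6
def comps(n,Z,box,cond,zs,amin):
    p,d,P,K,T=Z;x0,y0,x1,y1=box
    im=cv2.resize(p[y0:y1,x0:x1],None,fx=S,fy=S,interpolation=cv2.INTER_CUBIC);h=cv2.cvtColor(im,cv2.COLOR_RGB2HSV).astype(int)
    k,l,s,c=cv2.connectedComponentsWithStats(cond(h).astype(np.uint8))
    for i in range(1,k):
        if s[i,4]>amin*36:
            u=x0+(c[i][0]+.5)/S-.5;v=y0+(c[i][1]+.5)/S-.5
            print(n,round(u,1),round(v,1),"A",round(s[i,4]/36,1),[ray(K,T,u,v,q)[:2].round(1).tolist() for q in zs], "z",np.nanmedian(P[int(v+.5)-1:int(v+.5)+2,int(u+.5)-1:int(u+.5)+2,2]).round(1))
w=lambda h:(h[...,1]<90)&(h[...,2]>150);bl=lambda h:(h[...,0]>98)&(h[...,0]<122)&(h[...,1]>110)
for n,b in(("top",(190,150,230,190)),("scene",(222,108,264,150))):
    Z=snap(n);comps(n,Z,b,w,(36.5,42.5),1);comps(n+" blue",Z,b,bl,(36.5,),8)
    P=Z[2];x0,y0,x1,y1=b;hs=cv2.cvtColor(Z[0],cv2.COLOR_RGB2HSV)[y0:y1,x0:x1].astype(int);q=P[y0:y1,x0:x1][bl(hs)];q=q[np.isfinite(q[:,0])]
    A=np.c_[q[:,:2]-[642,243],np.ones(len(q))];c=np.linalg.lstsq(A,q[:,2],rcond=None)[0];print("plane tilt deg",np.degrees(c[:2]).round(2),"z",c[2].round(1))
    a=Z[0][y0:y1,x0:x1,::-1];cv2.imwrite(f"e_{n}.png",cv2.resize(a,(400,400),interpolation=2))
a=np.radians(14.5);R=np.array([[np.cos(a),-np.sin(a)],[np.sin(a),np.cos(a)]])
for nm,q in(("groove",(-18,28)),("flat",(-18,-28)),("rail-x",(-25.5,0)),("rail+y",(0,19.5)),("rail-y",(0,-19.5))):print(nm,(R@q+[643.7,244.3]).round(1))
cv2.imwrite("pics/seat.png",np.hstack([cv2.imread("e_top.png"),cv2.imread("e_scene.png")]))
```

```text
{'clock': 16.45, 'ee_pos': [439.02, -121.11, 280.4], 'orientation': [-179.94, -0.02, 84.92], 'joints': [-30.22, 7.1, 91.97, -0.01, 81.0, -25.13], 'ft_force': [0.31, -0.06, 1.16], 'grip_width': 0.75, 'grip_force': 0.0}
[-0.38, 0.495, 0.401, 0.0, 0.0, 0.44]
[-0.341, 0.523, 0.401, 0.0, 0.0, 0.44]
[-0.3, 0.548, 0.401, 0.0, 0.0, 0.44]
[-0.257, 0.569, 0.401, 0.0, 0.0, 0.44]
[-0.212, 0.587, 0.401, 0.0, 0.0, 0.44]
[-0.167, 0.602, 0.401, 0.0, 0.0, 0.44]
top 210.4 170.1 A 236.6 [[630.0, 229.4], [628.1, 228.0]] z 33.9
top 198.8 170.6 A 43.1 [[633.0, 265.9], [631.1, 264.3]] z 45.8
top 196.3 178.8 A 4.7 [[607.4, 275.5], [605.6, 273.9]] z 17.6
top blue 204.6 168.5 A 154.0 [[637.6, 247.2]] z 33.9
top blue 214.0 165.7 A 9.6 [[643.2, 217.0]] z 36.2
plane tilt deg [-3.14 -8.22] z 34.6
scene 250.1 135.6 A 479.4 [[631.9, 221.4], [627.1, 217.9]] z 190.8
scene 232.3 137.5 A 3.9 [[604.3, 270.0], [599.7, 266.2]] z 1.1
scene blue 245.4 129.4 A 77.1 [[650.6, 247.9]] z 36.7
scene blue 237.2 135.0 A 43.6 [[619.1, 260.7]] z 35.7
plane tilt deg [ -8.82 -24.47] z 38.4
groove [619.3 266.9]
flat [633.3 212.7]
rail-x [619.  237.9]
rail+y [638.8 263.2]
rail-y [648.6 225.4]
```

View pics/seat.png

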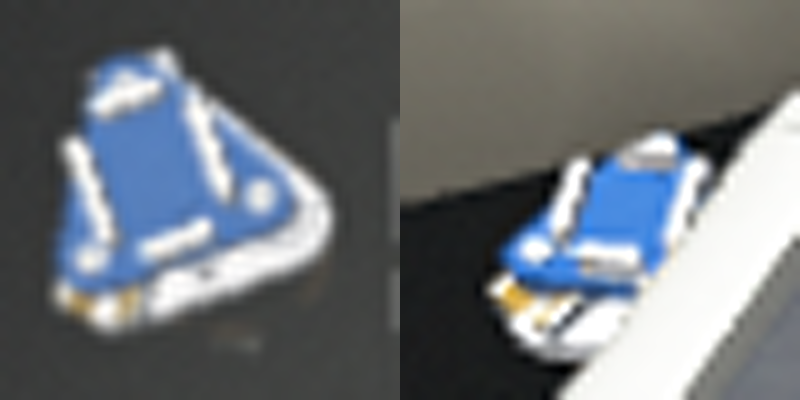

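Top crop: the stage is nested on the base, with its dots at (92,257) and (262,195). The scene crop shows it level above the seats. I'll compare the dots with their home positions in the same camera.

Run:
```python
from h import *
p,d,P,K,T=snap("top");S=8;x0,y0,x1,y1=190,150,230,190
im=cv2.resize(p[y0:y1,x0:x1],None,fx=S,fy=S,interpolation=cv2.INTER_CUBIC);h=cv2.cvtColor(im,cv2.COLOR_RGB2HSV).astype(int)
w=np.where(h[...,1]<110,h[...,2],0).astype(float)
def cen(u,v,r,z):
    yy,xx=np.mgrid[:w.shape[0],:w.shape[1]];X=(xx+.5)/S-.5+x0;Y=(yy+.5)/S-.5+y0
    m=((X-u)**2+(Y-v)**2<r*r)*w;a,b=(X*m).sum()/m.sum(),(Y*m).sum()/m.sum()
    return ray(K,T,a,b,z)[:2]
t=np.radians(15.3);R=np.array([[np.cos(t),-np.sin(t)],[np.sin(t),np.cos(t)]]);o=np.array([640.2,242.8])
M=[];H=[]
for nm,px,r,z,q in(("groove",(198.7,175.2),2.2,36.5,(-18,28)),("flat",(215.7,169),2.2,36.5,(-18,-28)),("rail-x",(207.1,173.4),4.3,42.5,(-25.5,0)),("rail+y",(198.6,168.5),5.5,42.5,(0,19.5)),("rail-y",(210.4,164),5.5,42.5,(0,-19.5)),("rail+x",(202.0,159),4.0,42.5,(25.5,0))):
    a=cen(*px,r,z);b=R@q+o;print(nm,a.round(1),"home",b.round(1),"diff",(a-b).round(1));M.append(a);H.append(q)
M=np.array(M)[[0,1,2]];H=np.array(H,float)[[0,1,2]]
a=M-M.mean(0);b=H-H.mean(0);th=np.arctan2((b[:,0]*a[:,1]-b[:,1]*a[:,0]).sum(),(a*b).sum());R=np.array([[np.cos(th),-np.sin(th)],[np.sin(th),np.cos(th)]])
print("stage yaw",np.degrees(th),"origin",M.mean(0)-R@H.mean(0))
```

```text
groove [618.  267.1] home [615.4 265.1] diff [2.5 2. ]
flat [631.4 212.6] home [630.2 211. ] diff [1.2 1.5]
rail-x [615.5 238.1] home [615.6 236.1] diff [-0.1  2.1]
rail+y [637.6 266.2] home [635.1 261.6] diff [2.5 4.5]
rail-y [649.2 223.9] home [645.3 224. ] diff [ 3.9 -0.1]
rail+x [668.7 251.9] home [664.8 249.5] diff [3.9 2.4]
stage yaw 13.726582716655702 origin [641.5414199 244.1306927]
```

The stage sits within about 1 to 2 mm of the estimated home, which is my measuring error. Its height matches home and the contact forces balanced, so I take it as seated. Next is the green block.

Call:
{"api": "play_rows", "payload": {
  "motion": [-0.38, 0.495, 0.2, 0, 0, 0.44, 0.8, -0.341, 0.523, 0.2, 0, 0, 0.44, 0.8, -0.3, 0.548, 0.4, 0, 0, 0.44, 0.8, -0.257, 0.569, 0.5, 0, 0, 0.44, 0.8, -0.212, 0.587, 0.5, 0, 0, 0.44, 0.8, -0.167, 0.602, 0.6, 0, 0, 0.44, 0.8, 0, 0, 0.6, 0, 0, 0, 0.8, 0, 0, 0.6, 0, 0, 0, 0.8, 0, 0, 0, 0, 0, 0, 0.8, 0, 0, 0, 0, 0, 0, 0.8]
}}

```text
clock: 17.85
ee_pos: [578.6, -246.4, 102.4]
orientation: [179.9, 0.0, 58.7]
ft_force: [0.2, -0.4, -0.7]
grip_width: 0.899
grip_force: 0.0
```

Run:
```python
from h import *
st();plan([576.9,-247.8,17],58.5,4)
p,d,P,K,T=snap("scene")
cv2.imwrite("pics/g1.png",cv2.resize(p[150:240,340:450,::-1],None,fx=6,fy=6,interpolation=cv2.INTER_CUBIC))
```

```text
{'clock': 17.85, 'ee_pos': [578.59, -246.41, 102.36], 'orientation': [179.89, 0.0, 58.72], 'joints': [-33.73, 37.5, 75.6, 0.0, 66.79, -2.45], 'ft_force': [0.18, -0.38, -0.71], 'grip_width': 0.9, 'grip_force': 0.0}
[-0.01, -0.004, 0.427, 0.0, 0.0, 0.006]
[-0.01, -0.004, 0.427, 0.0, 0.0, 0.006]
[-0.01, -0.004, 0.427, 0.0, 0.0, 0.006]
[-0.01, -0.004, 0.427, 0.0, 0.0, 0.006]
```

View pics/g1.png

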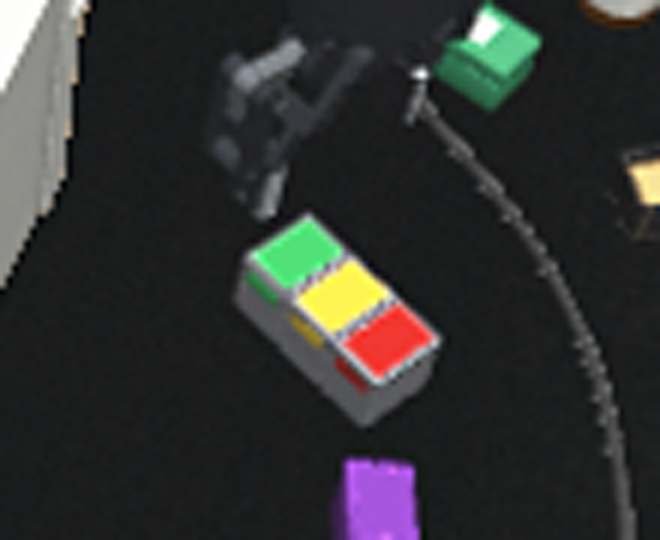

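The picture shows the fingertips at crop (265,205) and (415,110), straddling the green block at (298,253) along its long axis while still 100 mm up. The cord is well off to the right.

Call:
{"api": "play_rows", "payload": {
  "motion": [0.022, 0, 0.43, 0, 0, 0.02, 0.8, 0, 0, 0.43, 0, 0, 0, 0.8, 0, 0, 0.42, 0, 0, 0, 0.8, 0, 0, 0.3, 0, 0, 0, 0.6, 0, 0, 0.1, 0, 0, 0, 0.6, 0, 0, 0, 0, 0, 0, 0.6, 0, 0, 0, 0, 0, 0, 0.6]
}}

```text
clock: 18.77
ee_pos: [578.8, -246.0, 17.8]
orientation: [179.9, 0.0, 58.5]
ft_force: [0.8, 0.2, 0.1]
grip_width: 0.798
grip_force: 0.0
```

Run:
```python
from h import *
st();plan([578.5,-245.2,17],58.5,1)
```

```text
{'clock': 18.77, 'ee_pos': [578.84, -245.97, 17.82], 'orientation': [179.92, 0.0, 58.45], 'joints': [-33.68, 43.64, 78.74, -0.0, 57.54, -2.13], 'ft_force': [0.85, 0.21, 0.11], 'grip_width': 0.8, 'grip_force': 0.0}
[0.01, -0.014, 0.016, 0.0, 0.0, -0.005]
```

Call:
{"api": "play_rows", "payload": {
  "motion": [0.01, 0, 0, 0, 0, 0, 0.3, 0, 0, 0, 0, 0, 0, 0.1, 0, 0, 0, 0, 0, 0, -0.1, 0, 0, 0, 0, 0, 0, -0.4, 0, 0, 0, 0, 0, 0, -0.4, 0, 0, 0, 0, 0, 0, -0.4],
  "newtons": 20
}}

```text
clock: 19.52
ee_pos: [578.9, -245.4, 17.2]
orientation: [180.0, 0.0, 58.4]
ft_force: [0.6, -0.2, 4.3]
grip_width: 0.485
grip_force: 21.1
```

Call:
{"api": "play_rows", "payload": {
  "motion": [0.06, 0, 0, 0, 0, 0, -0.4, 0.1, 0, 0, 0, 0, 0, -0.4, 0.12, 0, 0, 0, 0, 0, -0.4, 0.12, 0, 0, 0, 0, 0, -0.4, 0.1, 0, 0, 0, 0, 0, -0.4, 0.1, 0, 0, 0, 0, 0, -0.4, 0, -0.15, 0, 0, 0, 0, -0.4, 0, -0.15, 0, 0, 0, 0, -0.4, 0, -0.15, 0, 0, 0, 0, -0.4, 0, -0.15, 0, 0, 0, 0, -0.4, 0, 0, 0, 0, 0, 0, -0.4, 0, 0, 0, 0, 0, 0, -0.4],
  "newtons": 20
}}

```text
clock: 21.02
ee_pos: [568.0, -203.5, 17.2]
orientation: [-179.9, -0.0, 58.4]
ft_force: [-2.6, 1.0, 8.3]
grip_width: 0.49
grip_force: 21.7
```

Run:
```python
from h import *
st()
S=6
for n,b in(("scene",(366,165,425,225)),):
    p,d,P,K,T=snap(n);x0,y0,x1,y1=b
    im=cv2.resize(p[y0:y1,x0:x1],None,fx=S,fy=S,interpolation=cv2.INTER_CUBIC);h=cv2.cvtColor(im,cv2.COLOR_RGB2HSV).astype(int)
    for c,f in(("g",lambda h:(h[...,0]>45)&(h[...,0]<85)&(h[...,1]>110)&(h[...,2]>150)),("y",lambda h:(h[...,0]>18)&(h[...,0]<36)&(h[...,1]>110)&(h[...,2]>170)),("r",lambda h:((h[...,0]<8)|(h[...,0]>172))&(h[...,1]>130)&(h[...,2]>165))):
        k,l,s,ce=cv2.connectedComponentsWithStats(f(h).astype(np.uint8))
        for i in range(1,k):
            if s[i,4]>5*36:
                u=x0+(ce[i][0]+.5)/S-.5;v=y0+(ce[i][1]+.5)/S-.5;print(n,c,round(u,1),round(v,1),round(s[i,4]/36,1),ray(K,T,u,v,40)[:2].round(1))
cv2.imwrite("pics/g2.png",cv2.resize(p[150:240,340:450,::-1],None,fx=6,fy=6,interpolation=cv2.INTER_CUBIC))
```

```text
{'clock': 21.02, 'ee_pos': [567.96, -203.5, 17.19], 'orientation': [-179.91, -0.0, 58.45], 'joints': [-30.83, 41.13, 83.76, 0.0, 55.2, 0.72], 'ft_force': [-2.62, 0.96, 8.34], 'grip_width': 0.49, 'grip_force': 21.74}
scene g 375.5 190.6 55.8 [ 569.3 -210.8]
scene y 396.6 198.9 90.3 [ 563.4 -274.4]
scene r 404.2 206.2 88.4 [ 547.3 -300.2]
```

View pics/g2.png

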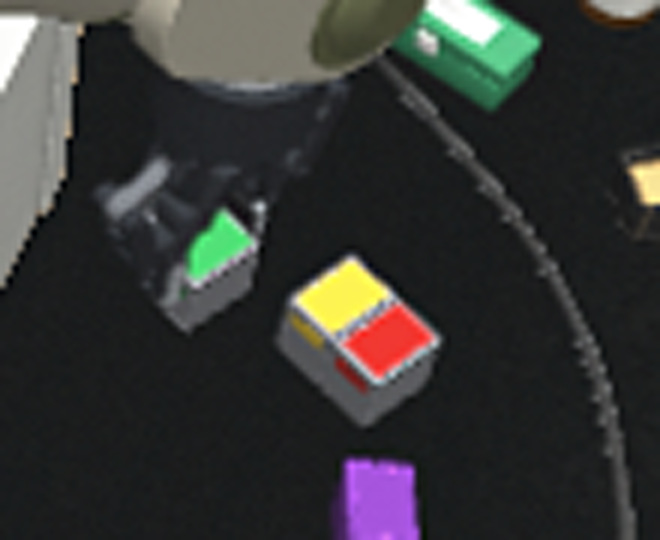

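The block is 30 mm clear of yellow, and red and yellow have not moved (their centroids are unchanged). Next I release it and re-grip across the 30 mm sides.

Call:
{"api": "play_rows", "payload": {
  "motion": [0, 0, 0, 0, 0, 0, 0.1, 0, 0, 0, 0, 0, 0, 0.4, 0, 0, 0, 0, 0, 0, 0.4, 0, 0, -0.5, 0, 0, 0, 0.4, 0, 0, -0.8, 0, 0, 0, 0.4, 0, 0, -0.5, 0, 0, -0.5, 0.4, 0, 0, 0, 0, 0, -0.9, 0.4, 0, 0, 0, 0, 0, -0.9, 0.4, 0, 0, 0, 0, 0, -0.9, 0.4, 0, 0, 0, 0, 0, -0.9, 0.4, 0, 0, 0, 0, 0, -0.9, 0.4, 0, 0, 0, 0, 0, -0.9, 0.4]
}}

```text
clock: 22.58
ee_pos: [568.6, -203.9, 106.7]
orientation: [-180.0, -0.0, 117.7]
ft_force: [-0.2, -0.6, 0.6]
grip_width: 0.7
grip_force: 0.0
```

Call:
{"api": "play_rows", "payload": {
  "motion": [0, 0, 0, 0, 0, -0.9, 0.3, 0, 0, 0, 0, 0, -0.9, 0.3, 0, 0, 0, 0, 0, -0.9, 0.3, 0, 0, 0, 0, 0, -0.4, 0.3, 0, 0, 0, 0, 0, 0, 0.3, 0, 0, 0, 0, 0, 0, 0.3]
}}

```text
clock: 23.32
ee_pos: [568.7, -204.0, 106.8]
orientation: [180.0, -0.0, 148.4]
ft_force: [-0.5, -0.7, -0.4]
grip_width: 0.647
grip_force: 0.0
```

Run:
```python
from h import *
st();plan([566.4,-206.1,18],148.4,4)
```

```text
{'clock': 23.32, 'ee_pos': [568.72, -203.96, 106.82], 'orientation': [180.0, -0.02, 148.37], 'joints': [-30.83, 34.41, 80.25, 0.0, 65.36, -89.2], 'ft_force': [-0.53, -0.73, -0.45], 'grip_width': 0.65, 'grip_force': 0.0}
[0.004, -0.015, 0.444, 0.0, 0.0, -0.001]
[0.004, -0.015, 0.444, 0.0, 0.0, -0.001]
[0.004, -0.015, 0.444, 0.0, 0.0, -0.001]
[0.004, -0.015, 0.444, 0.0, 0.0, -0.001]
```

Call:
{"api": "play_rows", "payload": {
  "motion": [0.004, -0.015, 0.44, 0, 0, 0, 0.2, 0.004, -0.015, 0.44, 0, 0, 0, 0.2, 0.004, -0.015, 0.44, 0, 0, 0, 0.2, 0.004, -0.015, 0.35, 0, 0, 0, 0.2, 0, 0, 0.1, 0, 0, 0, 0.2, 0, 0, 0, 0, 0, 0, 0.2, 0, 0, 0, 0, 0, 0, 0.2]
}}

```text
clock: 24.2
ee_pos: [567.0, -206.4, 19.3]
orientation: [180.0, 0.1, 148.4]
ft_force: [-0.3, 0.1, 0.3]
grip_width: 0.599
grip_force: 0.0
```

Run:
```python
from h import *
st();plan([566.4,-206.1,17.5],148.4,1)
```

```text
{'clock': 24.2, 'ee_pos': [566.99, -206.41, 19.26], 'orientation': [180.0, 0.08, 148.44], 'joints': [-31.12, 40.89, 83.85, -0.0, 55.18, -89.56], 'ft_force': [-0.25, 0.09, 0.32], 'grip_width': 0.6, 'grip_force': 0.0}
[0.013, -0.001, 0.035, 0.0, 0.0, 0.004]
```

Call:
{"api": "play_rows", "payload": {
  "motion": [0.013, 0, 0.03, 0, 0, 0, 0.2, 0, 0, 0, 0, 0, 0, 0, 0, 0, 0, 0, 0, 0, -0.2, 0, 0, 0, 0, 0, 0, -0.6, 0, 0, 0, 0, 0, 0, -0.6, 0, 0, 0, 0, 0, 0, -0.6, 0, 0, 0, 0, 0, 0, -0.6],
  "newtons": 40
}}

```text
clock: 25.08
ee_pos: [566.2, -205.9, 17.2]
orientation: [180.0, 0.0, 148.4]
ft_force: [0.1, 1.3, 3.8]
grip_width: 0.342
grip_force: 41.0
```

Run:
```python
from h import *
st()
```

```text
{'clock': 25.08, 'ee_pos': [566.17, -205.91, 17.19], 'orientation': [180.0, 0.03, 148.45], 'joints': [-31.12, 40.99, 84.04, 0.0, 54.94, -89.57], 'ft_force': [0.14, 1.26, 3.82], 'grip_width': 0.34, 'grip_force': 40.98}
```

Call:
{"api": "play_rows", "payload": {
  "motion": [0, 0, -0.1, 0, 0, 0, -0.6, 0, 0, -0.4, 0, 0, 0, -0.6, 0, 0, -0.8, 0, 0, 0, -0.6, 0, 0, -0.9, 0, 0, 0, -0.6, 0, 0, -0.9, 0, 0, 0, -0.6, 0, 0, -0.9, 0, 0, 0, -0.6, 0, 0, -0.8, 0, 0, 0, -0.6, 0, 0, -0.4, 0, 0, 0, -0.6, 0, 0, 0, 0, 0, 0, -0.6]
}}

```text
clock: 26.2
ee_pos: [566.2, -205.9, 277.9]
orientation: [-180.0, 0.1, 148.5]
ft_force: [-0.1, -0.2, -1.5]
grip_width: 0.342
grip_force: 40.5
```

Run:
```python
from h import *
st();plan([540,0,280],165,7);print();plan([643.6,244.1,280],194.2,10,(540,0,280,165))
```

```text
{'clock': 26.2, 'ee_pos': [566.18, -205.91, 277.92], 'orientation': [-180.0, 0.12, 148.45], 'joints': [-31.12, 26.5, 66.66, -0.0, 86.72, -89.57], 'ft_force': [-0.1, -0.22, -1.47], 'grip_width': 0.34, 'grip_force': 40.46}
[0.372, 0.462, -0.006, 0.0, 0.0, -0.236]
[0.352, 0.477, -0.006, 0.0, 0.0, -0.236]
[0.332, 0.491, -0.006, 0.0, 0.0, -0.236]
[0.312, 0.505, -0.006, 0.0, 0.0, -0.236]
[0.291, 0.517, -0.006, 0.0, 0.0, -0.236]
[0.269, 0.529, -0.006, 0.0, 0.0, -0.236]
[0.247, 0.539, -0.006, 0.0, 0.0, -0.236]

[-0.074, 0.525, -0.0, 0.0, 0.0, -0.292]
[-0.1, 0.521, -0.0, 0.0, 0.0, -0.292]
[-0.127, 0.515, -0.0, 0.0, 0.0, -0.292]
[-0.153, 0.508, -0.0, 0.0, 0.0, -0.292]
[-0.179, 0.499, -0.0, 0.0, 0.0, -0.292]
[-0.204, 0.49, -0.0, 0.0, 0.0, -0.292]
[-0.228, 0.479, -0.0, 0.0, 0.0, -0.292]
[-0.253, 0.466, -0.0, 0.0, 0.0, -0.292]
[-0.276, 0.453, -0.0, 0.0, 0.0, -0.292]
[-0.299, 0.438, -0.0, 0.0, 0.0, -0.292]
```

Call:
{"api": "play_rows", "payload": {
  "motion": [0.372, 0.462, 0, 0, 0, -0.236, -0.6, 0.352, 0.477, 0, 0, 0, -0.236, -0.6, 0.332, 0.491, 0, 0, 0, -0.236, -0.6, 0.312, 0.505, 0, 0, 0, -0.236, -0.6, 0.291, 0.517, 0, 0, 0, -0.236, -0.6, 0.269, 0.529, 0, 0, 0, -0.236, -0.6, 0.247, 0.539, 0, 0, 0, -0.236, -0.6]
}}

```text
clock: 27.08
ee_pos: [539.1, 1.2, 275.2]
orientation: [-180.0, -0.2, 165.0]
ft_force: [0.6, -0.3, -1.6]
grip_width: 0.347
grip_force: 40.5
```

Call:
{"api": "play_rows", "payload": {
  "motion": [-0.074, 0.525, 0, 0, 0, -0.292, -0.6, -0.1, 0.521, 0, 0, 0, -0.292, -0.6, -0.127, 0.515, 0, 0, 0, -0.292, -0.6, -0.153, 0.508, 0, 0, 0, -0.292, -0.6, -0.179, 0.499, 0, 0, 0, -0.292, -0.6, -0.204, 0.49, 0, 0, 0, -0.292, -0.6, -0.228, 0.479, 0, 0, 0, -0.292, -0.6, -0.253, 0.466, 0, 0, 0, -0.292, -0.6, -0.276, 0.453, 0, 0, 0, -0.292, -0.6, -0.299, 0.438, 0, 0, 0, -0.292, -0.6, 0, 0, 0, 0, 0, 0, -0.6, 0, 0, 0, 0, 0, 0, -0.6]
}}

```text
clock: 28.58
ee_pos: [643.3, 243.6, 275.8]
orientation: [-180.0, -0.1, -165.9]
ft_force: [-0.4, 0.1, -0.7]
grip_width: 0.341
grip_force: 40.5
```

Run:
```python
from h import *
st();plan([643.6,244.1,75],194.2,6)
```

```text
{'clock': 28.58, 'ee_pos': [643.34, 243.58, 275.76], 'orientation': [-179.99, -0.12, -165.88], 'joints': [11.01, 39.51, 46.16, -0.02, 94.45, -93.11], 'ft_force': [-0.43, 0.14, -0.68], 'grip_width': 0.34, 'grip_force': 40.46}
[-0.001, 0.001, 0.669, 0.0, 0.0, -0.001]
[-0.001, 0.001, 0.669, 0.0, 0.0, -0.001]
[-0.001, 0.001, 0.669, 0.0, 0.0, -0.001]
[-0.001, 0.001, 0.669, 0.0, 0.0, -0.001]
[-0.001, 0.001, 0.669, 0.0, 0.0, -0.001]
[-0.001, 0.001, 0.669, 0.0, 0.0, -0.001]
```

Call:
{"api": "play_rows", "payload": {
  "motion": [0, 0.004, 0.67, 0, 0, 0, -0.6, 0, 0.004, 0.67, 0, 0, 0, -0.6, 0, 0.004, 0.67, 0, 0, 0, -0.6, 0, 0, 0.67, 0, 0, 0, -0.6, 0, 0, 0.67, 0, 0, 0, -0.6, 0, 0, 0.45, 0, 0, 0, -0.6, 0, 0, 0.15, 0, 0, 0, -0.6, 0, 0, 0, 0, 0, 0, -0.6, 0, 0, 0, 0, 0, 0, -0.6]
}}

```text
clock: 29.7
ee_pos: [644.0, 244.7, 80.8]
orientation: [-180.0, 0.1, -165.8]
ft_force: [0.4, -0.1, -1.3]
grip_width: 0.341
grip_force: 40.5
```

Run:
```python
from h import *
st();plan([643.6,244.1,72],194.2,1)
p,d,P,K,T=snap("scene");q,*_=snap("top")
cv2.imwrite("pics/n1.png",np.hstack([cv2.resize(p[80:170,205:295,::-1],(400,400),interpolation=2),cv2.resize(q[140:200,180:240,::-1],(400,400),interpolation=2)]))
```

```text
{'clock': 29.7, 'ee_pos': [643.99, 244.67, 80.8], 'orientation': [-179.99, 0.12, -165.85], 'joints': [11.08, 46.18, 63.27, -0.0, 70.44, -93.07], 'ft_force': [0.39, -0.09, -1.28], 'grip_width': 0.34, 'grip_force': 40.47}
[0.01, -0.009, 0.176, 0.0, 0.0, -0.005]
```

View pics/n1.png

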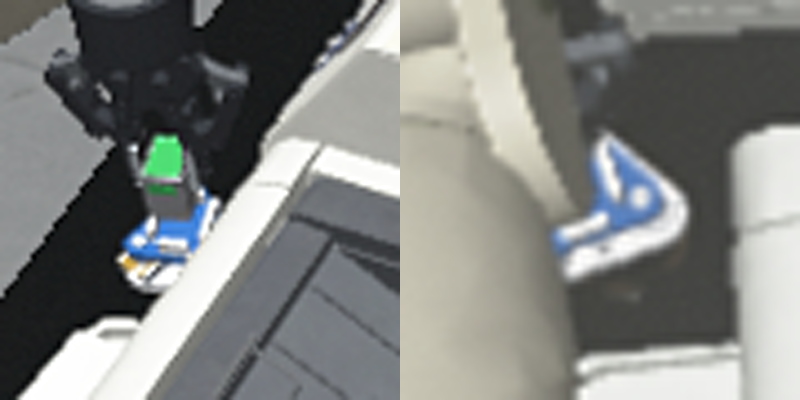

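The scene crop shows the block at (168,185) directly above the nest between its rails, and the stage undisturbed. I'll lower it slowly and watch the force.

Call:
{"api": "play_rows", "payload": {
  "motion": [0.008, -0.009, 0.1, 0, 0, 0, -0.6, 0, 0, 0.1, 0, 0, 0, -0.6, 0, 0, 0.06, 0, 0, 0, -0.6, 0, 0, 0.06, 0, 0, 0, -0.6, 0, 0, 0, 0, 0, 0, -0.6, 0, 0, 0, 0, 0, 0, -0.6]
}}

```text
clock: 30.55
ee_pos: [643.3, 244.3, 63.6]
orientation: [-180.0, 0.0, -165.8]
ft_force: [0.3, -0.5, -0.8]
grip_width: 0.343
grip_force: 40.5
```

Call:
{"api": "play_rows", "payload": {
  "motion": [0, 0, 0.05, 0, 0, 0, -0.6, 0, 0, 0.05, 0, 0, 0, -0.6, 0, 0, 0.05, 0, 0, 0, -0.6, 0, 0, 0.02, 0, 0, 0, -0.6, 0, 0, 0, 0, 0, 0, -0.6, 0, 0, 0, 0, 0, 0, -0.6]
}}

```text
clock: 31.3
ee_pos: [643.2, 244.2, 55.0]
orientation: [180.0, 0.0, -165.8]
ft_force: [0.1, -0.4, -0.9]
grip_width: 0.345
grip_force: 40.5
```

Inside the nest with no side force, 1.3 mm to go.

Call:
{"api": "play_rows", "payload": {
  "motion": [0, 0, 0.02, 0, 0, 0, -0.6, 0, 0, 0.01, 0, 0, 0, -0.6, 0, 0, 0, 0, 0, 0, -0.6, 0, 0, 0, 0, 0, 0, -0.6]
}}

```text
clock: 31.8
ee_pos: [643.2, 244.2, 53.5]
orientation: [-180.0, 0.0, -165.8]
ft_force: [0.6, 0.2, 0.1]
grip_width: 0.342
grip_force: 40.6
```

Call:
{"api": "play_rows", "payload": {
  "motion": [0, 0, 0.012, 0, 0, 0, -0.6, 0, 0, 0, 0, 0, 0, -0.6, 0, 0, 0, 0, 0, 0, -0.2, 0, 0, 0, 0, 0, 0, 0.1, 0, 0, 0, 0, 0, 0, 0.2, 0, 0, 0, 0, 0, 0, 0.2, 0, 0, -0.2, 0, 0, 0, 0.2, 0, 0, -0.6, 0, 0, 0, 0.2, 0, 0, -0.9, 0, 0, 0, 0.2, 0, 0, -0.9, 0, 0, 0, 0.2, 0, 0, -0.9, 0, 0, 0, 0.2, 0, 0, -0.9, 0, 0, 0, 0.2]
}}

```text
clock: 33.3
ee_pos: [642.9, 244.2, 275.4]
orientation: [-180.0, 0.1, -165.8]
ft_force: [0.6, -0.1, -0.2]
grip_width: 0.598
grip_force: 0.0
```

Run:
```python
from h import *
st();plan([480,60,290],165,9)
```

```text
{'clock': 33.3, 'ee_pos': [642.93, 244.15, 275.37], 'orientation': [-180.0, 0.06, -165.83], 'joints': [11.06, 39.34, 46.49, -0.0, 94.1, -93.11], 'ft_force': [0.58, -0.05, -0.22], 'grip_width': 0.6, 'grip_force': 0.0}
[0.451, -0.308, -0.033, 0.0, 0.0, 0.324]
[0.433, -0.333, -0.033, 0.0, 0.0, 0.324]
[0.414, -0.357, -0.033, 0.0, 0.0, 0.324]
[0.393, -0.38, -0.033, 0.0, 0.0, 0.324]
[0.371, -0.402, -0.033, 0.0, 0.0, 0.324]
[0.347, -0.422, -0.033, 0.0, 0.0, 0.324]
[0.323, -0.441, -0.033, 0.0, 0.0, 0.324]
[0.297, -0.458, -0.033, 0.0, 0.0, 0.324]
[0.271, -0.474, -0.033, 0.0, 0.0, 0.324]
```

Call:
{"api": "play_rows", "payload": {
  "motion": [0.451, -0.308, 0, 0, 0, 0.324, 0.2, 0.433, -0.333, 0, 0, 0, 0.324, 0.2, 0.414, -0.357, 0, 0, 0, 0.324, 0.2, 0.393, -0.38, 0, 0, 0, 0.324, 0.2, 0.371, -0.402, 0, 0, 0, 0.324, 0.2, 0.347, -0.422, 0, 0, 0, 0.324, 0.2, 0.323, -0.441, 0, 0, 0, 0.324, 0.2, 0.297, -0.458, 0, 0, 0, 0.324, 0.2, 0.271, -0.474, 0, 0, 0, 0.324, 0.2, 0, 0, 0, 0, 0, 0, 0.2, 0, 0, 0, 0, 0, 0, 0.2]
}}

```text
clock: 34.67
ee_pos: [480.6, 60.3, 273.4]
orientation: [180.0, 0.1, 165.0]
ft_force: [0.1, 0.2, 0.1]
grip_width: 0.603
grip_force: 0.0
```

Run:
```python
from h import *
st()
p,d,P,K,T=snap("scene");q,d2,P2,K2,T2=snap("top")
for n,im,PP,b in(("scene",p,P,(222,100,270,150)),("top",q,P2,(185,145,230,190))):
    x0,y0,x1,y1=b;h=cv2.cvtColor(im,cv2.COLOR_RGB2HSV)[y0:y1,x0:x1].astype(int)
    g=(h[...,0]>45)&(h[...,0]<85)&(h[...,1]>110)&(h[...,2]>130);bl=(h[...,0]>98)&(h[...,0]<122)&(h[...,1]>110)
    g2=cv2.erode(g.astype(np.uint8),np.ones((3,3)))>0
    print(n,"green",np.nanmedian(PP[y0:y1,x0:x1][g2],0).round(1),"blue z",np.nanmedian(PP[y0:y1,x0:x1][bl][:,2]).round(1))
cv2.imwrite("pics/fin.png",np.hstack([cv2.resize(p[100:150,222:272,::-1],(400,400),interpolation=2),cv2.resize(q[145:190,185:230,::-1],(400,400),interpolation=2)]))
```

```text
{'clock': 34.67, 'ee_pos': [480.61, 60.32, 273.37], 'orientation': [179.98, 0.06, 165.05], 'joints': [-6.74, 11.05, 88.35, 0.01, 80.54, -81.79], 'ft_force': [0.1, 0.24, 0.09], 'grip_width': 0.6, 'grip_force': 0.0}
scene green [646.5 243.3  77.9] blue z 35.6
top green [nan nan nan] blue z 35.0
  return np.nanmean(a, axis, out=out, keepdims=keepdims)
```

View pics/fin.png

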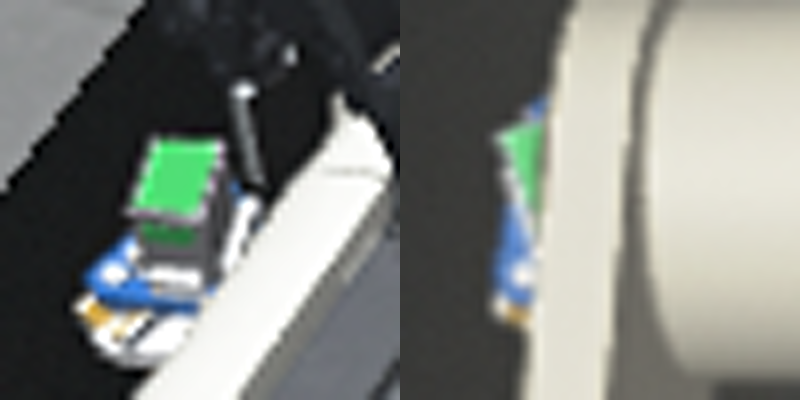

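The block stands upright in the nest between the rails. Its top reads 77.9 mm in the scene camera, which reads about 1.5 mm high, against 76.5 expected. Nothing is touching the robot, so I'm handing in.

```bash
python3 -c "
from h import *
print(env.hand_in())"
```

```text
the job is handed in; nothing more can be done
None
```

I seated and released the stage top, slid the green block 30 mm clear, stood it in the nest and handed the job in at about 35 s; camera and force checks agreed, but the hand-in gave no verdict.

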